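# Lever the stuck filter frame out of the transilluminator

## Robot

A 6-joint arm with a two-finger parallel gripper is mounted at the origin on the work surface. World frame = base frame: x ahead of the robot, y to its left, z up, the work surface at z = 0. Lengths are in mm, angles in rad, forces in N, time in s.
With the tool pointing down it reaches from about 375 to 750 mm from the base axis. Payload 9 kg.
Tool frame: the origin (TCP) lies midway between the tips of the shut fingers; the grasp point (between the pads) lies r.grip_point_offset behind it (r.grip_point_offset is the distance from the TCP to the grasp point, in mm); x points along the fingers, y is the direction in which the jaws open and shut, and the axes are right-handed (so a half turn about x gives the same grasp; the last joint's range is limited). The gripper opens to 85 mm and grips with 20 to 120 N. Pads are 22 mm wide; open, the fingers measure 114 mm over their backs; the gripper's body (76 mm by 85 mm) begins 54 mm behind the grasp point. The pads swing forward as they close: fully open they stand 13 mm farther back than shut.
Start: joints at [1.056, 0.104, 0.097, 1.564, 0, 1.353], TCP at [175.481, 573.797, 231.331] pointing down, gripper open.
Joint ranges: [-2.99, 2.99], [-0.84, 1.86], [-1.1, 1.16], [-1.84, 2.11], [-1.51, 1.56], [-3.14, 3.14]. Speed limits (rad/s): [2.22, 2.22, 2.57, 3.14, 3.14, 3.14].

## Interface

Orientations are given as a rotation vector (axis times angle).
In Python, from bench import r gives the robot as it stands. The module is installed in compiled form; this text tells all that it offers.
- The arm moves only by the tool send_rows, never from a script. Its argument "commands" is a list of rows, each a list of 6 numbers: the shift along the tool's x, y, z in m, then the turn, a rotation vector about the tool's x, y, z in degrees. A call has 1 to 10 rows; each row shifts and turns the commanded pose from where the row before left it, along the tool's axes as they then stand; what a row does not reach is not made up. A row lasts 1/10 s, in which the tool goes at most 50 mm and 8.59 degrees, less where a joint would pass 70% of its speed; a pose out of reach is approached as far as the arm can. A call is refused whole if a number of a shift passes 0.05 or a number of a turn 8.59, either way. A call with a gripper value outside its range is refused whole. "claw" is the finger opening in m, from 0 to 0.0854, set as the call begins (left out, the last holds). The fingers move at their own pace and stop on an object; "grip_force" is the grip in N (left out, the last holds). Time passes only in rows, so rows that do not move let the fingers close. It gives the time, the measured TCP pose, the force and the opening at its end, in the units of the state.
- r.observe(): the state, without advancing time (a new reading comes with each control period).
- r.capture(name): name is "side" or "top" or "wrist"; returns (picture, depth): 400x640x3 uint8, red, green, blue; 400x640 float32, mm along the optical axis (not along the pixel's ray), 0 where there is no reading.
- r.camera_model(name): a dict with "fx", "fy", "cx", "cy" (pixels), "world_from_camera" (4x4, takes a point from camera to world coordinates); the wrist camera has in their place "T_tool_cam" (4x4, takes a point from camera to tool coordinates, whose origin is the TCP and whose axes are the tool frame's). Camera axes: x right, y up, looking along -z (the intrinsics and any distortion apply to the point x, -y, -z); pixel columns grow to the right and rows downward; lengths in mm; the calibration is good to about 2 mm. The wrist camera is an equidistant fisheye: a pixel r from the principal point sees the ray r / f radians off the axis. A picture is of the moment at which its call begins: read the wrist's pose just before it. camera_model takes no time and is no camera call.
- r.close_job(): hands the job in, once; it reports no verdict.
The state is a dict: "t": time; "q": joint angles; "dq": joint speeds; "joint_torque": joint torques, N m; "tool_pos": TCP position; "tool_rot": TCP orientation; "wrist_force": force on the tool from outside, world axes, zero at the start; "ft_torque": the same for the moment, N m; "finger_gap": opening from 0.0 (shut) to 1.0 (fully open).
Only numpy, scipy, OpenCV 4.12 (cv2) and the standard library are available. Lean on these libraries where they do the work, as an engineer would, in place of code of your own. Each camera call takes 0.05 s, during which the arm holds its last target.

## Task

The UV transilluminator's filter has to come out for replacement and is stuck in its gasket. Undo the wing fastener that holds it down by turning it a quarter turn counter-clockwise, without knocking the switch box beside it, then take the pry bar, set its blade over the steel sill in the front notch and under the filter frame, and lever the frame's front edge up about a centimetre. Leave the filter standing raised like that, lay the bar back flat on the rubber tool mat, and leave the other things on the bench as they are.

Things in the scene. Friction and masses are not known exactly. Their poses are not given: they have to be found in the camera images.
- transilluminator: UV transilluminator, a dark low case 240 mm deep (x), 300 wide (y), fixed, turned up to 15 degrees. Origin on the bench straight below the middle of the filter frame's front edge; x points from its front (facing the robot) to its back, y to its left, z up. All places below are in this frame, mm. Front face at x = -30; a bezel, top at z = 96, surrounds the filter frame
- pry_notch (a point): pry notch in the middle of the front bezel: 60 mm wide (y = -30 to 30), open to the front and top. Its floor, at z = 70, runs on under the filter frame as far as a rubber curb at x = 34. This point: on the floor, below the frame's front edge, at x = 0, y = 0, z = 70; axes as the transilluminator
- sill: the fulcrum: a fixed round steel bar, 8 mm in diameter, 56 mm long (along y), lying across the pry notch near its front. Its axis is at x = -22, z = 74, its top at z = 78. Origin on the notch floor below its middle (x = -22, z = 70)
- filter_frame: the filter: aluminium frame 180 mm deep, 230 wide, 10 thick, with dark glass. Shut, its top is at z = 96, flush with the bezel, its underside at z = 86, 8 mm above the sill's top. Its rear edge (x = 180) is tucked under a lip and acts as a hinge; the front edge swings up. Stuck: about 20 to 25 N up at the front edge moves it; it stays at the height where it is left. Origin: front edge, middle, underside
- frame_edge (a point): middle of the filter frame's front edge, on its top side; at x = 0, y = 0, z = 96 when the filter is shut; it rises as the filter is levered up
- wing_knob (a joint): angle of the wing fastener, rad. 0 = shut: wings along y, and the steel tongue under them points to +x over the filter frame and stops it from rising. Grows counter-clockwise seen from above, to a stop at 1.6, where the tongue (12 mm wide, 26 long from the axis) is off the frame. Starts between 0 and 0.25; friction about 0.12 N m; it stays where it is left
- knob_grip (a point): grip point of the wing fastener, on its upright axis at x = -15, y = 83, z = 118. The wings are a steel blade 50 mm long, 8 thick; at its ends it reaches from 10 mm below to 11 above this point, at the middle from 8 below to 4 above. The point's y axis runs along the wings and turns with them. The tongue lies 17 to 21 mm, the top of frame and bezel 22 mm below this point
- switch_box: switch box fixed on the left bezel beside the wing fastener: 85 mm (x) by 32 (y) by 36 high, with rocker switch and dial on top. The side that faces the fastener is at y = 118, 35 mm from the fastener's axis and 10 mm from the sweep of the wing tips. Origin at the centre of its underside (z = 96)
- pry_bar: flat pry bar lying on the tool mat: grey plastic grip 110 mm long, 24 wide, 22 high; at its end a flat steel blade 18 mm wide, 5 thick, underside level with the grip's. 240 mm long in all, about 0.2 kg, centre of mass about 45 mm from the grip's middle towards the blade. Origin at the middle of the grip's underside; x points to the blade's tip (185 mm away), z up
- bar_tip (a point): end of the bar's blade, mid-thickness (2.5 mm above the blade's underside)
- tool_mat: black rubber mat fixed on the bench, 300 mm long (x), 130 wide (y), 3 thick; origin at the centre of its underside. It lies to the left or to the right of the transilluminator; the bar lies on it along x, blade away from the robot
- gel_comb: white plastic gel comb, 120 x 28 x 12 mm, loose in the steel tray; a bystander; origin at the centre of its underside
- forceps: steel forceps, 125 mm long, lying in the steel tray; a bystander; origin at the centre of its underside
- stain_vial: small amber jar, 30 mm across, 55 mm tall, standing in the steel tray; a bystander; origin at the centre of its underside
- tape_roll: roll of paper tape lying flat, 60 mm across, 19 mm high; a bystander; origin at the centre of its underside
- buffer_jar: white jar with a screw cap, 40 mm across, 60 mm tall; a bystander; origin at the centre of its underside
- beaker: glass beaker, 72 mm across, 95 mm tall; a bystander; origin at the centre of its underside
- wash_bottle: white wash bottle with a bent spout, 68 mm across, 200 mm tall; a bystander; origin at the centre of its underside
- tip_box: box of pipette tips, 120 x 85 x 59 mm; a bystander; origin at the centre of its underside

How it is judged:
By the outcome, as a careful person would: the job done as asked, in the order asked, and still so for the second after the job is handed in, with the robot touching nothing.
It also fails if it takes over 67 s, if anything falls off the work surface, if the arm or the gripper's body presses on something with over 40 N, if the wrist force passes 120 N, or if a joint passes its speed limit or range.

## Working session

There is one attempt and no reset: what is moved stays moved. The work goes in short steps, Python scripts to look and compute and a tool call to move; the robot and the scene stay as the last step left them, time stands still between calls to the robot, and variables do not carry over. Pictures are saved under pics/ and viewed, and the job is handed in when it is done.

Besides the shell and the picture viewer there is one more tool, called as name(argument=value, ...), one argument or row to a line, values as JSON. send_rows: Moves the arm, as the interface text tells. Its arguments: {"type":"object","properties":{"commands":{"type":"array"},"claw":{"type":"number"},"grip_force":{"type":"number"}},"required":["commands"]}

```bash
mkdir -p pics
cat > h.py <<'E'
import numpy as np, cv2
from scipy.spatial.transform import Rotation as R
from bench import r
def save(n,img): cv2.imwrite('pics/'+n+'.png',img[:,:,::-1])
E
python3 - <<'E'
from h import *
s=r.observe(); print(s); print(r.grip_point_offset)
for n in('side','top','wrist'):
    m=r.camera_model(n); print(n,{k:np.round(v,3).tolist() if not isinstance(v,str) else v for k,v in m.items()})
    p,d=r.capture(n); save(n+'0',p); np.save(n+'0.npy',d); np.save(n+'0p.npy',p)
E
```

```text
{'t': 0.0, 'q': array([1.05629590e+00, 1.04716028e-01, 9.64542450e-02, 1.56389402e+00,
       1.09344123e-06, 1.35312042e+00]), 'dq': array([-0.0014892 , -0.00066973, -0.0006469 , -0.00012481, -0.00116162,
        0.00103442]), 'joint_torque': array([ 6.12458789e-04, -5.56925726e+01,  5.03652656e+01,  1.65104913e-02,
       -2.28986610e-04, -1.07958519e-05]), 'tool_pos': array([175.29794862, 573.46873857, 230.50426164]), 'tool_rot': array([ 0.23198658,  1.55870023, -0.23398606]), 'wrist_force': array([-0.24602315, -1.59894567, -0.04001756]), 'ft_torque': array([-0.02045645, -0.00115306,  0.04084612]), 'finger_gap': 1.0000071642054036}
18.700000000000003
side {'fx': 509.133, 'fy': 509.133, 'cx': 316.763, 'cy': 198.315, 'world_from_camera': [[-0.932, 0.185, -0.311, -19.339], [-0.361, -0.452, 0.816, 1338.471], [0.01, 0.873, 0.488, 894.768], [0.0, 0.0, 0.0, 1.0]]}
top {'fx': 449.926, 'fy': 449.926, 'cx': 319.837, 'cy': 196.364, 'world_from_camera': [[0.017, 0.985, -0.174, 236.732], [-1.0, 0.017, -0.001, -9.261], [0.002, 0.174, 0.985, 1744.52], [0.0, 0.0, 0.0, 1.0]]}
wrist {'fx': 309.707, 'fy': 309.707, 'cx': 319.082, 'cy': 201.033, 'T_tool_cam': [[-0.0, 0.305, -0.952, -143.402], [1.0, 0.0, -0.0, 0.958], [0.0, -0.952, -0.305, -79.216], [0.0, 0.0, 0.0, 1.0]]}
```

View pics/top0.png

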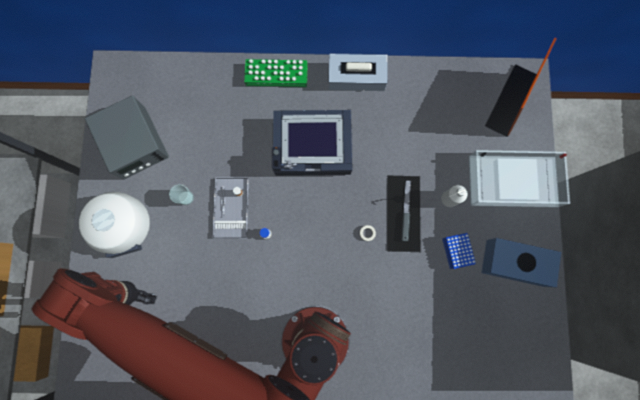

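View pics/side0.png

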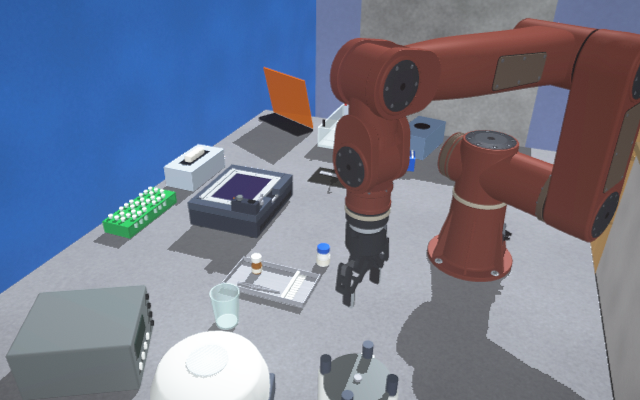

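View pics/wrist0.png

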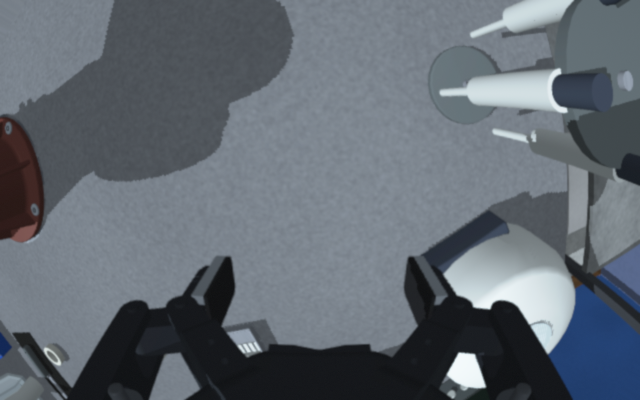

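The top view shows the transilluminator at about (312,142), its front edge near row 172. The mat with the bar is at (404,213) to the right, and the switch box is near (278,160). Next I'll enlarge the image and deproject points.

```bash
cat >> h.py <<'E'
def ray(n,u,v,pose=None):
    m=r.camera_model(n)
    if n=='wrist':
        x,y=(u-m['cx'])/m['fx'],(v-m['cy'])/m['fx']; th=np.hypot(x,y); k=np.sin(th)/th if th>1e-9 else 1
        d=np.array([x*k,-y*k,-np.cos(th)])
        T=pose@m['T_tool_cam']
    else:
        d=np.array([(u-m['cx'])/m['fx'],-(v-m['cy'])/m['fy'],-1.]); T=m['world_from_camera']
    return T[:3,3],T[:3,:3]@d
def onz(n,u,v,z,pose=None):
    o,d=ray(n,u,v,pose); return o+d*(z-o[2])/d[2]
def byd(n,u,v,dep,pose=None):
    o,d=ray(n,u,v,pose)
    if n=='wrist':
        m=r.camera_model(n); th=np.hypot(u-m['cx'],v-m['cy'])/m['fx']; d=d/np.cos(th)
    return o+d*dep
def pose():
    s=r.observe(); T=np.eye(4); T[:3,:3]=R.from_rotvec(s['tool_rot']).as_matrix(); T[:3,3]=s['tool_pos']; return T
def cloud(n,dep,pose=None):
    h,w=dep.shape; m=r.camera_model(n); u,v=np.meshgrid(np.arange(w),np.arange(h)); u=u.astype(float);v=v.astype(float)
    x,y=(u-m['cx'])/m['fx'],(v-m['cy'])/m['fx']
    if n=='wrist':
        th=np.hypot(x,y)+1e-9; k=np.tan(th)/th; x=x*k;y=y*k; T=pose@m['T_tool_cam']
    else: T=m['world_from_camera']
    P=np.stack([x*dep,-y*dep,-dep],-1)@T[:3,:3].T+T[:3,3]; P[dep==0]=np.nan; return P
E
python3 - <<'E'
from h import *
p=np.load('top0p.npy');d=np.load('top0.npy')
c=np.hstack([cv2.resize(p[100:185,260:365],None,fx=4,fy=4,interpolation=cv2.INTER_NEAREST),cv2.resize(p[170:255,380:425],None,fx=4,fy=4,interpolation=cv2.INTER_NEAREST)])
save('topzoom',c)
P=cloud('top',d)
for (u,v) in [(276,170),(350,170),(312,172),(278,160),(404,195),(404,230),(390,180),(418,248),(368,233),(320,140)]: print(u,v,P[v,u].round())
E
```

```text
276 170 [624. 159. 102.]
350 170 [ 632. -119.   89.]
312 172 [626.  25.  71.]
278 160 [656. 150. 128.]
404 195 [ 555. -337.    5.]
404 230 [ 415. -331.   26.]
390 180 [ 614. -283.    5.]
418 248 [ 348. -388.    5.]
368 233 [ 404. -197.   -5.]
320 140 [748.  -4.  88.]
```

View pics/topzoom.png

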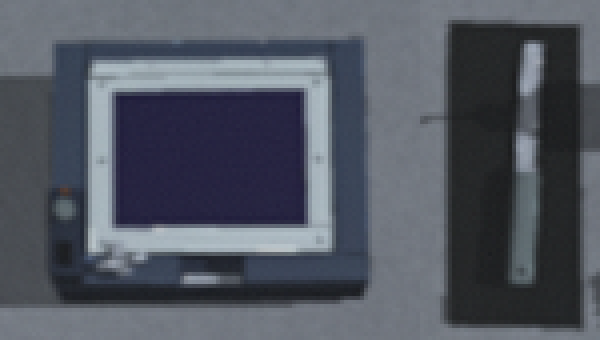

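```bash
cat >> h.py <<'E'
def tgt(x,y,z,jaw_deg,pitch=0):
    """tool-down pose whose tool y axis points at jaw_deg (world, deg); pitch: rotate about tool y"""
    a=np.radians(jaw_deg); X=np.array([0,0,-1.]);Y=np.array([np.cos(a),np.sin(a),0]);Z=np.cross(X,Y)
    T=np.eye(4);T[:3,:3]=np.stack([X,Y,Z],1)@R.from_euler('y',pitch,degrees=True).as_matrix();T[:3,3]=[x,y,z];return T
def delta(T):
    A=pose(); D=np.linalg.inv(A)@T
    print('now',A[:3,3].round(1),'yaxis deg',np.degrees(np.arctan2(A[1,1],A[0,1])).round(2),'xaxis',A[:3,0].round(3))
    print('shift tool mm',D[:3,3].round(1),'turn deg',np.degrees(R.from_matrix(D[:3,:3]).as_rotvec()).round(2))
E
python3 - <<'E'
from h import *
A=pose();print(A.round(3))
for j in (0,180,90,-90): delta(tgt(560,110,300,j))
E
```

```text
[[-1.00000e-03  2.92000e-01  9.56000e-01  1.75329e+02]
 [-1.00000e-03  9.56000e-01 -2.92000e-01  5.73540e+02]
 [-1.00000e+00 -1.00000e-03 -0.00000e+00  2.30715e+02]
 [ 0.00000e+00  0.00000e+00  0.00000e+00  1.00000e+00]]
now [175.3 573.5 230.7] yaxis deg 72.99 xaxis [-0.001 -0.001 -1.   ]
shift tool mm [ -69.1 -330.8  503.4] turn deg [7.299e+01 3.000e-02 6.000e-02]
now [175.3 573.5 230.7] yaxis deg 72.99 xaxis [-0.001 -0.001 -1.   ]
shift tool mm [ -69.1 -330.8  503.4] turn deg [-1.0701e+02 -6.0000e-02  3.0000e-02]
now [175.3 573.5 230.7] yaxis deg 72.99 xaxis [-0.001 -0.001 -1.   ]
shift tool mm [ -69.1 -330.8  503.4] turn deg [-17.01  -0.02   0.05]
now [175.3 573.5 230.7] yaxis deg 72.99 xaxis [-0.001 -0.001 -1.   ]
shift tool mm [ -69.1 -330.8  503.4] turn deg [1.6299e+02 8.0000e-02 3.0000e-02]
```

send_rows(
  commands=[
    [0, -0.015, 0.03, -8.5, 0, 0],
    [0, -0.02, 0.034, -8.5, 0, 0],
    [0, -0.033, 0.03, 0, 0, 0],
    [0, -0.033, 0.03, 0, 0, 0],
    [0, -0.033, 0.03, 0, 0, 0],
    [0, -0.033, 0.03, 0, 0, 0],
    [0, -0.033, 0.03, 0, 0, 0],
    [0, -0.033, 0.03, 0, 0, 0],
    [0, -0.033, 0.03, 0, 0, 0],
    [0, -0.033, 0.03, 0, 0, 0],
  ],
  claw=0.03,
)

```text
t: 1.15
tool_pos: [471.3, 260.3, 231.2]
tool_rot: [0.0, 1.571, -0.0]
wrist_force: [0.9, 0.7, -0.0]
finger_gap: 0.354
```

```bash
python3 -c "
from h import *
delta(tgt(630,65,240,90))"
```

```text
now [471.3 260.3 231.2] yaxis deg 89.99 xaxis [ 0.  0. -1.]
shift tool mm [  -8.8 -195.2  158.7] turn deg [-0.01  0.   -0.01]
```

send_rows(
  commands=[
    [-0.002, -0.037, 0.03, 0, 0, 0],
    [-0.002, -0.037, 0.03, 0, 0, 0],
    [-0.002, -0.037, 0.03, 0, 0, 0],
    [-0.002, -0.037, 0.03, 0, 0, 0],
    [-0.001, -0.037, 0.03, 0, 0, 0],
    [0, -0.01, 0.009, 0, 0, 0],
    [0, 0, 0, 0, 0, 0],
  ],
)

```text
t: 1.85
tool_pos: [630.1, 65.0, 239.3]
tool_rot: [0.002, 1.572, -0.002]
wrist_force: [0.1, 0.9, 0.1]
finger_gap: 0.353
```

Run:
```python
from h import *
A=pose(); p,d=r.capture('wrist'); print(A.round(2).tolist()); save('w1',p); np.savez('w1.npz',p=p,d=d,A=A)
```

```text
[[-0.0, 0.0, 1.0, 630.05], [0.0, 1.0, -0.0, 64.97], [-1.0, 0.0, -0.0, 239.26], [0.0, 0.0, 0.0, 1.0]]
```

View pics/w1.png

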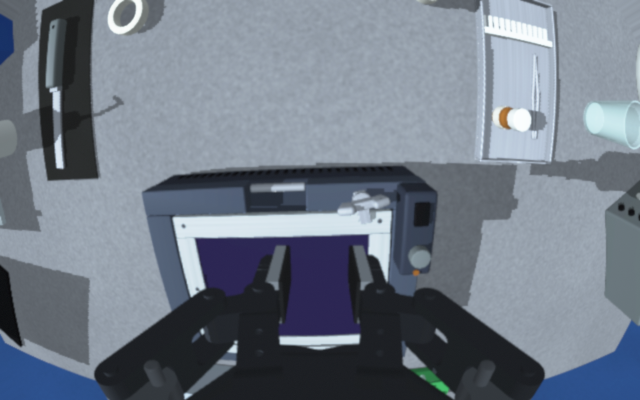

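The wrist view shows the notch with the sill at about (277,188), the knob at (363,206), the box at (415,225), the frame's front edge near row 215, and the bar on the mat at (57,100). I'll zoom in on this.

Run:
```python
from h import *
z=np.load('w1.npz');p,d,A=z['p'],z['d'],z['A']
c=cv2.resize(p[160:285,240:440],None,fx=4,fy=4,interpolation=cv2.INTER_CUBIC); save('w1a',c)
c=cv2.resize(p[165:240,140:320],None,fx=4,fy=4,interpolation=cv2.INTER_CUBIC); save('w1b',c)
P=cloud('wrist',d,A)
for (u,v) in [(277,188),(277,204),(277,172),(320,225),(250,225),(200,225),(300,200),(363,206),(350,210),(415,230),(215,180)]: print(u,v,P[v,u].round(1))
```

```text
277 188 [634.6  23.   77.8]
277 204 [654.2  21.3  70.8]
277 172 [625.8  18.5  40.9]
320 225 [667.4  67.   97.6]
250 225 [668.5  -4.2  95.5]
200 225 [668.9 -59.   96.3]
300 200 [649.7  46.   71.1]
363 206 [639.4 105.5 122.2]
350 210 [640.6  93.1 129.4]
415 230 [658.8 152.8 133.5]
215 180 [628.1 -47.6  65.5]
```

View pics/w1a.png

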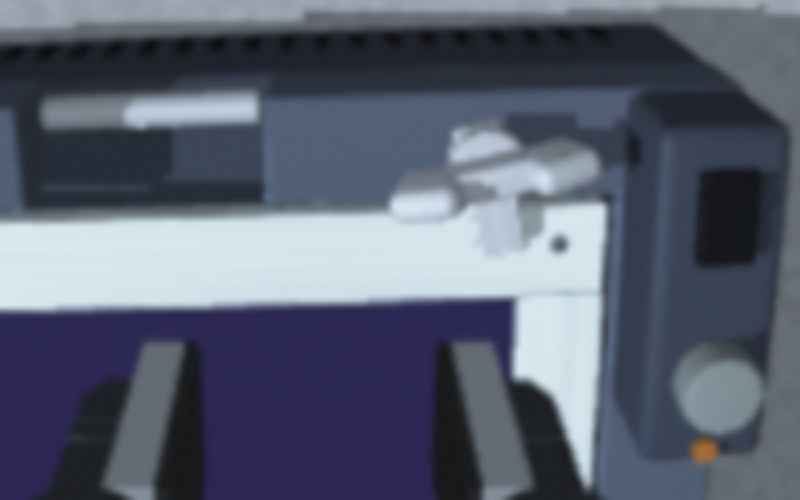

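View pics/w1b.png

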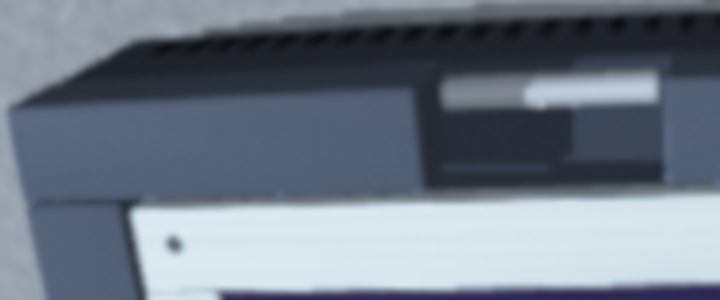

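Run:
```python
from h import *
z=np.load('w1.npz');p,d,A=z['p'],z['d'],z['A']
L=onz('wrist',172.5,216.2,96,A);Rr=onz('wrist',391.2,210,96,A);print('frame corners',L,Rr,np.linalg.norm(L-Rr))
v=Rr-L;print('yaw',np.degrees(np.arctan2(-v[0],v[1])),'mid',(L+Rr)/2)
a=onz('wrist',250,188,76,A);b=onz('wrist',304.5,186.8,76,A);print('sill',a,b,'mid',(a+b)/2,np.degrees(np.arctan2(-(b-a)[0],(b-a)[1])),np.linalg.norm(a-b))
P=cloud('wrist',d,A).reshape(-1,3)
ok=(P[:,0]>600)&(P[:,0]<675)&(P[:,1]>70)&(P[:,1]<134)&(P[:,2]>112)
Q=P[ok];print(len(Q),Q.min(0),Q.max(0))
for lo in (112,120,125):
    q=Q[Q[:,2]>lo]; rc=cv2.minAreaRect(q[:,:2].astype(np.float32)); w=np.linalg.svd(q[:,:2]-q[:,:2].mean(0))[2][0]; print(lo,len(q),rc,np.degrees(np.arctan2(w[1],w[0])))
# frame points z 92..100 & bright, front edge
img=cloud('wrist',d,A)
m=(p.min(2)>170)&(abs(img[...,2]-96)<5)&(img[...,0]<690)
pts=[]
for u in range(185,330):
    vv=np.where(m[:,u])[0]
    if len(vv): pts.append(onz('wrist',u,vv.min()-.5,96,A))
pts=np.array(pts); k=np.polyfit(pts[:,1],pts[:,0],1); print('edge fit',k,np.degrees(np.arctan(-k[0])),np.std(pts[:,0]-np.polyval(k,pts[:,1])))
```

```text
frame corners [659.4557873  -90.75186586  96.        ] [652.61973436 138.29248534  96.        ] 229.1463428410219
yaw 1.7095411544605357 mid [656.03776083  23.77030974  96.        ]
sill [634.81712278  -5.84167992  76.        ] [633.96116359  51.29315816  76.        ] mid [634.38914319  22.72573912  76.        ] 0.8583061013603639 57.14124944720488
18895 [608.6185045   70.00674956 112.03464373] [647.11371213 132.79502492 342.88948133]
112 18895 ((630.0736083984375, 99.79672241210938), (62.41707229614258, 37.85403060913086), 82.13641357421875) 78.6415443397146
120 18792 ((630.0736083984375, 99.79672241210938), (62.41707229614258, 37.85403060913086), 82.13641357421875) -101.27075022536013
125 18562 ((629.7705078125, 99.83857727050781), (62.41707229614258, 37.24204635620117), 82.13641357421875) -100.93664329473093
edge fit [-2.83371855e-02  6.57750687e+02] 1.6231667586942193 0.2904343954811414
```

Run:
```python
from h import *
z=np.load('w1.npz');p,d,A=z['p'],z['d'],z['A']
P=cloud('wrist',d,A).reshape(-1,3)
for lo in (108,114,122,126):
    ok=(P[:,0]>600)&(P[:,0]<675)&(P[:,1]>70)&(P[:,1]<134)&(P[:,2]>lo)&(P[:,2]<135)
    q=P[ok]; rc=cv2.minAreaRect(q[:,:2].astype(np.float32)); w=np.linalg.svd(q[:,:2]-q[:,:2].mean(0))[2][0]; print(lo,len(q),q.mean(0),rc,np.degrees(np.arctan2(w[1],w[0]))%180)
a=onz('wrist',240+395/4,160+203/4,125,A);b=onz('wrist',240+598/4,160+165/4,125,A);print(a,b,(a+b)/2,np.degrees(np.arctan2(-(b-a)[0],(b-a)[1])),np.linalg.norm(a-b))
delta(tgt(639.2,105.9,150,12))
```

```text
108 688 [637.11321524 105.28051731 122.04303961] ((638.8831787109375, 105.78489685058594), (16.682823181152344, 46.17708206176758), 2.678356885910034) 103.24133503213659
114 578 [637.69713807 105.22370881 124.13854054] ((638.6036376953125, 105.63131713867188), (8.659483909606934, 47.02935791015625), 13.635993957519531) 103.04817087871596
122 437 [638.30098385 105.39684189 125.83259974] ((638.6036376953125, 105.63131713867188), (8.659483909606934, 47.02935791015625), 13.635993957519531) 103.14628973243448
126 227 [638.46156806 105.62468257 127.87611865] ((638.5045776367188, 105.2383041381836), (8.073807716369629, 44.483680725097656), 12.020387649536133) 102.8725987723911
[642.77117492  83.58556909 125.        ] [634.11228904 128.85928339 125.        ] [638.44173198 106.22242624 125.        ] 10.827427187462924 46.09431105299746
now [629.2  66.5 239.6] yaxis deg 89.92 xaxis [-0.001  0.001 -1.   ]
shift tool mm [89.6 39.3 10. ] turn deg [ 7.792e+01 -9.000e-02  3.000e-02]
```

send_rows(
  commands=[
    [0.02, 0.02, 0.004, 8.5, 0, 0],
    [0.02, 0.018, 0.008, 8.5, 0, 0],
    [0.015, 0.001, 0.002, 8.5, 0, 0],
    [0, 0, 0, 8.5, 0, 0],
    [0, 0, 0, 8.5, 0, 0],
    [0, 0, 0, 8.5, 0, 0],
    [0, 0, 0, 8.5, 0, 0],
    [0, 0, 0, 8.5, 0, 0],
    [0, 0, 0, 8.5, 0, 0],
    [0, 0, 0, 0, 0, 0],
  ],
)

```text
t: 2.9
tool_pos: [645.2, 105.6, 185.6]
tool_rot: [1.034, 1.312, -1.034]
wrist_force: [-1.4, -0.5, -0.2]
finger_gap: 0.351
```

Run:
```python
from h import *
delta(tgt(638.7,105.7,104.3,13))
A=pose(); p,d=r.capture('wrist'); save('w2',p); np.savez('w2.npz',p=p,d=d,A=A)
delta(tgt(638.7,105.7,104.3,13))
```

```text
now [645.2 105.6 185.6] yaxis deg 13.48 xaxis [-0.  0. -1.]
shift tool mm [81.3 -6.3 -1.5] turn deg [ 0.48 -0.02 -0.  ]
now [645.4 105.3 185.6] yaxis deg 13.78 xaxis [ 0.  0. -1.]
shift tool mm [81.3 -6.4 -1.9] turn deg [ 0.78 -0.02 -0.01]
```

View pics/w2.png

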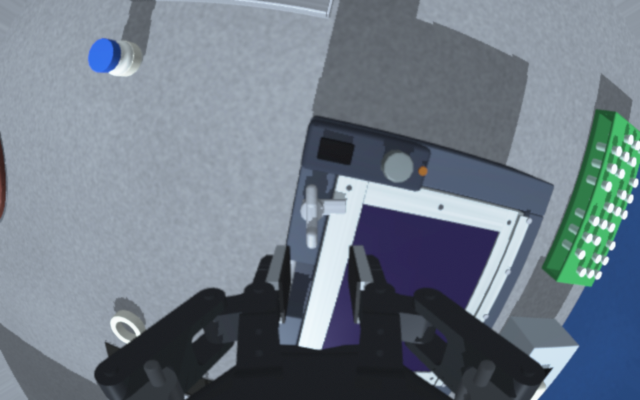

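The wings lie at (312,183)–(313,245), nearly parallel to the pads. I'll re-measure the knob from this view.

Run:
```python
from h import *
z=np.load('w2.npz');p,d,A=z['p'],z['d'],z['A']
P=cloud('wrist',d,A).reshape(-1,3)
for lo in (114,122,126):
    ok=(P[:,0]>600)&(P[:,0]<675)&(P[:,1]>70)&(P[:,1]<134)&(P[:,2]>lo)&(P[:,2]<133)
    q=P[ok]; rc=cv2.minAreaRect(q[:,:2].astype(np.float32)); w=np.linalg.svd(q[:,:2]-q[:,:2].mean(0))[2][0]; print(lo,len(q),q.mean(0),rc,np.degrees(np.arctan2(w[1],w[0]))%180)
```

```text
114 677 [638.68067715 107.22226126 125.58899586] ((638.892822265625, 105.7094955444336), (7.330235481262207, 47.61671829223633), 13.2581205368042) 102.89961448400038
122 615 [638.70930464 107.33536273 125.99434878] ((638.9505615234375, 105.72786712646484), (7.291798114776611, 47.626468658447266), 13.067541122436523) 102.92867739325823
126 341 [638.51896339 108.21658719 127.8454331 ] ((638.8948974609375, 106.20105743408203), (7.2140421867370605, 46.68470764160156), 13.013251304626465) 103.30917584494298
```

send_rows(
  commands=[
    [0, -0.006, -0.0015, 0.4, 0, 0],
    [0.03, 0, 0, 0, 0, 0],
    [0.03, 0, 0, 0, 0, 0],
    [0.018, 0, 0, 0, 0, 0],
    [0.003, 0, 0, 0, 0, 0],
    [0, 0, 0, 0, 0, 0],
  ],
)

```text
t: 3.55
tool_pos: [639.4, 104.2, 104.4]
tool_rot: [1.038, 1.31, -1.038]
wrist_force: [0.2, 0.5, -0.6]
finger_gap: 0.353
```

Run:
```python
from h import *
delta(tgt(638.8,105.7,104.3,13))
print(r.observe()['wrist_force'])
```

```text
now [639.4 104.2 104.4] yaxis deg 13.2 xaxis [-0.001  0.    -1.   ]
shift tool mm [ 0.1 -0.2 -1.6] turn deg [ 0.2  -0.02  0.04]
[ 0.20046147  0.52334284 -0.6421663 ]
```

send_rows(
  commands=[
    [0, 0, 0, 0, 0, 0],
    [0, 0, 0, 0, 0, 0],
    [0, 0, 0, 0, 0, 0],
    [0, 0, 0, 0, 0, 0],
    [0, 0, 0, 0, 0, 0],
  ],
  claw=0,
  grip_force=30,
)

```text
t: 4.05
tool_pos: [640.1, 103.9, 106.0]
tool_rot: [1.039, 1.308, -1.038]
wrist_force: [-6.3, -0.2, 5.3]
finger_gap: 0.178
```

send_rows(
  commands=[
    [0, 0, 0, 0, 0, 0],
    [0, 0, 0, 0, 0, 0],
    [0, 0, 0, 0, 0, 0],
  ],
)

```text
t: 4.35
tool_pos: [640.1, 103.9, 106.0]
tool_rot: [1.039, 1.308, -1.038]
wrist_force: [-6.0, -0.9, 5.6]
finger_gap: 0.178
```

Run:
```python
from h import *
s=r.observe();print(s['wrist_force'],s['ft_torque'],s['finger_gap'])
A=pose(); p,d=r.capture('wrist'); save('w3',p[150:400,200:440].repeat(3,0).repeat(3,1)[:600])
p,d=r.capture('side'); save('s3',cv2.resize(p[150:260,180:310],None,fx=5,fy=5))
```

```text
[-6.04859417 -0.8713731   5.57720425] [-0.09807913  1.22889357 -0.00979401] 0.17822694126204575
```

View pics/w3.png

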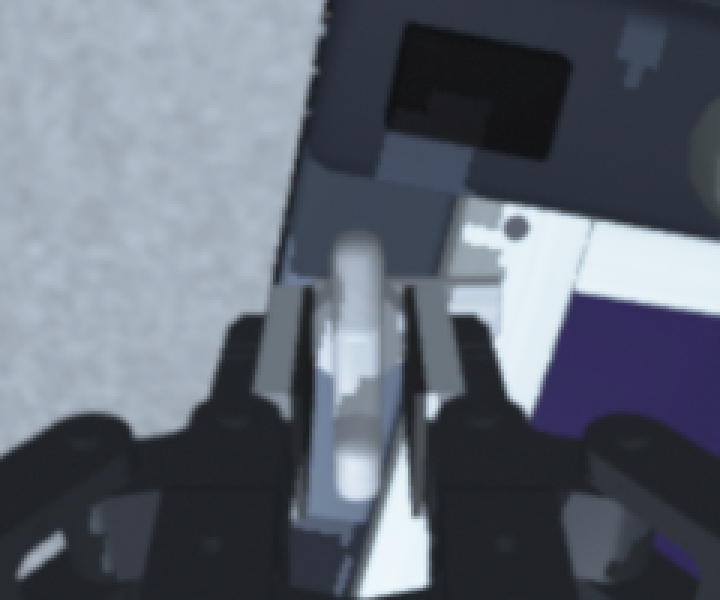

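View pics/s3.png

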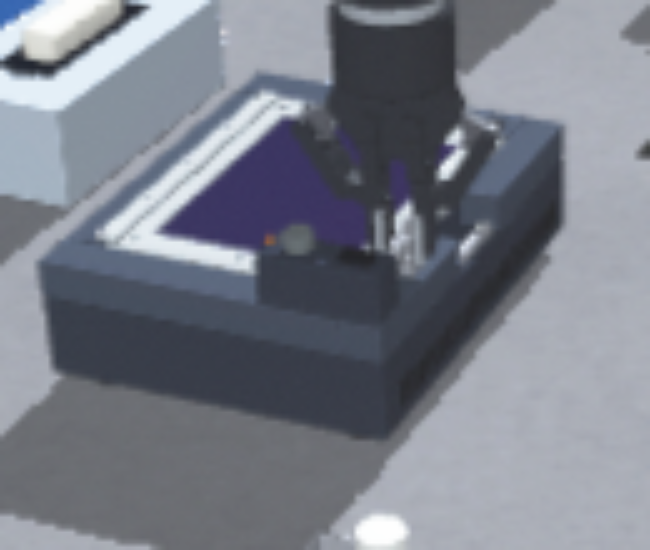

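The pads closed on the round hub under the wings: the opening is 15 mm and the hub is visible between the pads. I'll reopen, go up 8 mm and grip the wings alone.

send_rows(
  commands=[
    [0, 0, 0, 0, 0, 0],
    [-0.004, 0, -0.0015, 0, 0, 0],
    [-0.004, 0, 0, 0, 0, 0],
    [0, 0, 0, 0, 0, 0],
  ],
  claw=0.03,
)

```text
t: 4.85
tool_pos: [640.4, 105.4, 113.5]
tool_rot: [1.04, 1.307, -1.038]
wrist_force: [-0.3, -0.0, 0.1]
finger_gap: 0.353
```

send_rows(
  commands=[
    [0, 0, 0, 0, 0, 0],
    [0, 0, 0, 0, 0, 0],
    [0, 0, 0, 0, 0, 0],
    [0, 0, 0, 0, 0, 0],
    [0, 0, 0, 0, 0, 0],
    [0, 0, 0, 0, 0, 0],
  ],
  claw=0,
  grip_force=30,
)

```text
t: 5.45
tool_pos: [639.7, 105.3, 112.5]
tool_rot: [1.039, 1.309, -1.039]
wrist_force: [-1.1, -0.4, 4.1]
finger_gap: 0.084
```

send_rows(
  commands=[
    [0, 0, 0, -7.9, 0, 0],
    [0, 0, 0, -7.9, 0, 0],
    [0, 0, 0, -7.9, 0, 0],
    [0, 0, 0, -7.9, 0, 0],
    [0, 0, 0, -7.9, 0, 0],
    [0, 0, 0, -7.9, 0, 0],
    [0, 0, 0, -7.9, 0, 0],
    [0, 0, 0, -7.9, 0, 0],
    [0, 0, 0, -7.9, 0, 0],
    [0, 0, 0, -7.9, 0, 0],
  ],
)

```text
t: 6.45
tool_pos: [639.3, 104.8, 112.4]
tool_rot: [-0.033, 1.571, 0.032]
wrist_force: [-4.6, -3.3, 5.3]
finger_gap: 0.079
```

send_rows(
  commands=[
    [0, 0, 0, 0, 0, 0],
    [0, 0, 0, 0, 0, 0],
    [0, 0, 0, 0, 0, 0],
  ],
)

```text
t: 6.75
tool_pos: [639.3, 104.8, 112.4]
tool_rot: [-0.029, 1.571, 0.028]
wrist_force: [-4.0, -2.6, 5.1]
finger_gap: 0.086
```

Run:
```python
from h import *
s=r.observe();print(s['wrist_force'],s['ft_torque'],s['finger_gap'],s['q'])
delta(tgt(638.8,105.7,112,92))
A=pose(); p,d=r.capture('wrist'); save('w4',p[150:400,200:440].repeat(3,0).repeat(3,1)[:600])
```

```text
[-3.97202853 -2.5543562   5.06445469] [-0.62722523  0.92646028  0.08964234] 0.08620055971493111 [-3.84415665e-02  2.60722112e-01  5.56334403e-02  1.36646234e+00
 -1.02294032e-03 -7.47579066e-02]
now [639.3 104.8 112.4] yaxis deg 92.08 xaxis [-0.001 -0.001 -1.   ]
shift tool mm [ 0.4  0.9 -0.4] turn deg [ 0.08 -0.05  0.06]
```

View pics/w4.png

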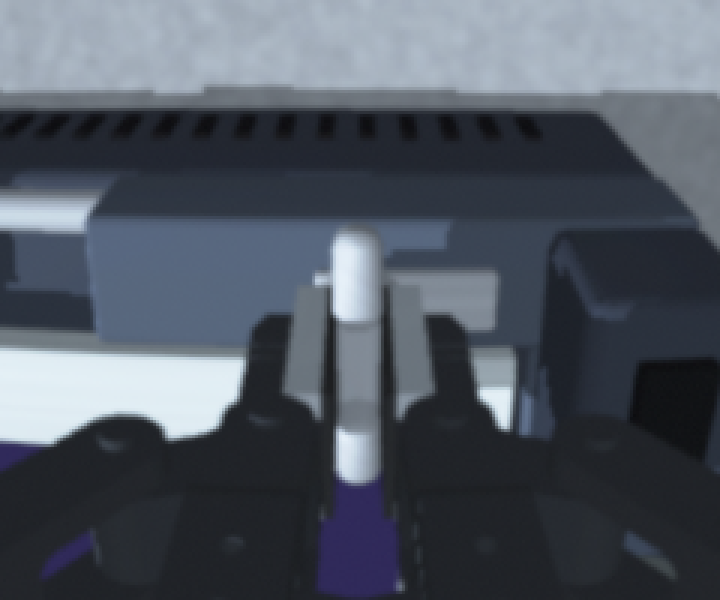

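The wings now lie along x, with the tongue pointing to +y, off the frame and clear of the box. Release and retreat, then go to the bar.

send_rows(
  commands=[
    [0, 0, 0, 0, 0, 0],
    [0, 0, 0, 0, 0, 0],
    [-0.01, 0, 0, 0, 0, 0],
    [-0.03, 0, 0, 0, 0, 0],
    [-0.045, 0, 0, 0, 0, 0],
    [-0.02, -0.04, -0.015, 2, 0, 0],
    [0, -0.045, -0.02, 0, 0, 0],
    [0, -0.045, -0.02, 0, 0, 0],
    [0, -0.045, -0.02, 0, 0, 0],
    [0, -0.045, -0.02, 0, 0, 0],
  ],
  claw=0.02,
)

```text
t: 7.8
tool_pos: [545.7, -116.8, 218.2]
tool_rot: [-0.002, 1.57, 0.001]
wrist_force: [1.2, -0.8, 0.4]
finger_gap: 0.235
```

send_rows(
  commands=[
    [0, -0.045, -0.02, 0, 0, 0],
    [0, -0.045, -0.02, 0, 0, 0],
    [0, -0.045, -0.02, 0, 0, 0],
    [0, -0.045, -0.02, 0, 0, 0],
    [0, -0.04, -0.01, 0, 0, 0],
    [0, 0, 0, 0, 0, 0],
  ],
  claw=0.06,
)

```text
t: 8.4
tool_pos: [455.1, -339.9, 217.6]
tool_rot: [0.001, 1.571, -0.004]
wrist_force: [-1.6, 0.7, -0.7]
finger_gap: 0.705
```

Run:
```python
from h import *
A=pose(); p,d=r.capture('wrist'); save('w5',p); np.savez('w5.npz',p=p,d=d,A=A); print(A.round(3))
```

```text
[[ 0.00000e+00  3.00000e-03  1.00000e+00  4.55108e+02]
 [-1.00000e-03  1.00000e+00 -3.00000e-03 -3.39877e+02]
 [-1.00000e+00 -1.00000e-03  0.00000e+00  2.17570e+02]
 [ 0.00000e+00  0.00000e+00  0.00000e+00  1.00000e+00]]
```

View pics/w5.png

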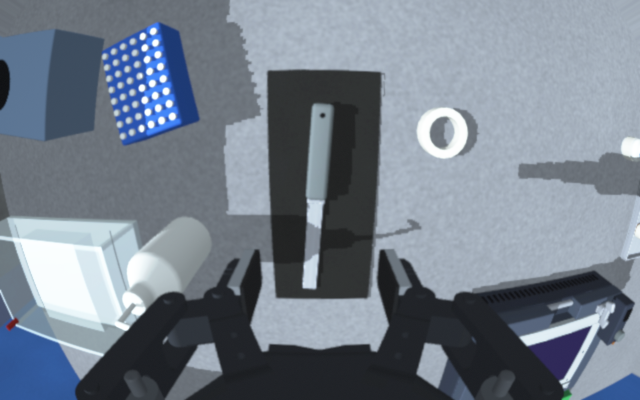

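The bar's grip runs from (321,103) to (316,198) and its tip is at (310,289). The wash bottle stands at about (170,260), right of the mat. Measuring both.

Run:
```python
from h import *
z=np.load('w5.npz');p,d,A=z['p'],z['d'],z['A']
I=cloud('wrist',d,A);P=I.reshape(-1,3)
ok=(P[:,2]>15)&(P[:,2]<40)&(P[:,0]>330)&(P[:,0]<480)&(P[:,1]>-390)&(P[:,1]<-280)
q=P[ok]; q=q[q[:,2]>20]; rc=cv2.minAreaRect(q[:,:2].astype(np.float32)); print('grip',len(q),q.mean(0),rc,np.median(q[:,2]),np.percentile(q[:,2],95))
g=p.astype(int).min(2)
# blade: bright pixels on mat ahead
m=(g>110); m=m.astype(np.uint8); m[:195]=0;m[292:]=0;m[:,:290]=0;m[:,340:]=0
n,l,st,c=cv2.connectedComponentsWithStats(m); i=1+st[1:,4].argmax(); ys,xs=np.where(l==i); print(st[i])
b=np.array([onz('wrist',x,y,8,A)[:2] for x,y in zip(xs,ys)],np.float32); print('blade',cv2.minAreaRect(b),b.mean(0))
print('tip',onz('wrist',310,289.5,8,A), 'grip ends',onz('wrist',321.5,103,25,A),onz('wrist',316,198,25,A))
# bottle
ok=(P[:,2]>60)&(P[:,1]<-380)&(P[:,1]>-560)&(P[:,0]>480)&(P[:,0]<680); q=P[ok]; print('bottle',np.percentile(q,[2,50,98],axis=0).round())
for u,v in [(290,100),(360,260),(290,250)]: print('mat',I[v,u].round(1))
```

```text
grip 2032 [ 425.8951871  -338.50255183   25.11968212] ((427.3717041015625, -338.5570983886719), (24.91522216796875, 106.10079956054688), 85.20641326904297) 25.349802198844372 26.823107133221274
[ 302  195   23   94 1390]
blade ((547.6255493164062, -347.8742370605469), (21.96932601928711, 132.7369842529297), 86.2208023071289) [ 542.9124  -347.83057]
tip [ 615.78736892 -351.81012678    8.        ] grip ends [ 374.24315754 -335.97765588   25.        ] [ 480.44151193 -342.45035793   25.        ]
bottle [[ 511. -534.   63.]
 [ 531. -503.  116.]
 [ 555. -483.  188.]]
mat [ 370.2 -371.6    3.8]
mat [ 572.9 -285.4    3.1]
mat [ 557.3 -376.8    3.5]
```

send_rows(
  commands=[
    [0.03, 0, 0, 3.8, 0, 0],
    [0.04, -0.001, -0.021, 0, 0, 0],
    [0.04, 0, 0, 0, 0, 0],
    [0.04, 0, 0, 0, 0, 0],
    [0.03, 0, 0, 0, 0, 0],
    [0.02, 0, 0, 0, 0, 0],
    [0, 0, 0, 0, 0, 0],
  ],
  claw=0.045,
)

```text
t: 9.15
tool_pos: [434.9, -332.2, 14.7]
tool_rot: [0.053, 1.573, -0.047]
wrist_force: [0.4, 0.3, -0.5]
finger_gap: 0.528
```

Run:
```python
from h import *
delta(tgt(434,-339.6,7.5,86.2))
A=pose(); p,d=r.capture('wrist'); save('w6',p)
```

```text
now [ 434.9 -332.2   14.7] yaxis deg 86.37 xaxis [-0.003  0.004 -1.   ]
shift tool mm [ 7.1 -7.4 -0.4] turn deg [ 0.17 -0.18 -0.23]
```

View pics/w6.png

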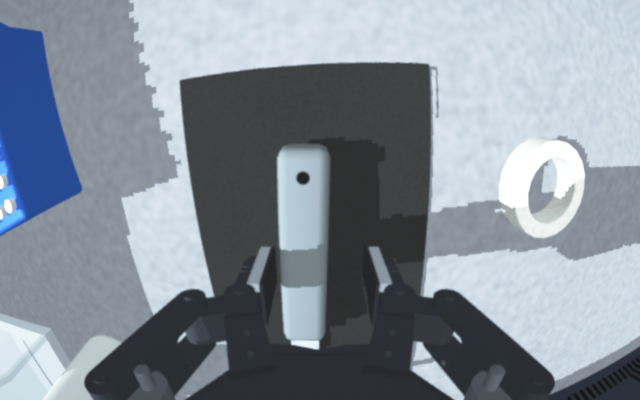

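The bar (centre column 303) lies left of the jaw centre (319), which agrees with the computed 7.4 mm shift. I'll correct, lower and close.

send_rows(
  commands=[
    [0, -0.0074, 0, 0, 0, 0],
    [0.007, 0, 0, 0.2, 0, 0],
    [0, 0, 0, 0, 0, 0],
  ],
)

```text
t: 9.5
tool_pos: [435.5, -342.9, 10.6]
tool_rot: [0.054, 1.57, -0.054]
wrist_force: [0.4, 0.7, 0.4]
finger_gap: 0.526
```

Run:
```python
from h import *
delta(tgt(434,-339.6,7.5,86.2))
```

```text
now [ 435.5 -342.9   10.6] yaxis deg 86.07 xaxis [ 0.001 -0.    -1.   ]
shift tool mm [ 3.1  3.2 -1.8] turn deg [-0.13  0.03  0.02]
```

send_rows(
  commands=[
    [0, 0, 0, 0, 0, 0],
    [0, 0, 0, 0, 0, 0],
    [0, 0, 0, 0, 0, 0],
    [0, 0, 0, 0, 0, 0],
    [0, 0, 0, 0, 0, 0],
    [0, 0, 0, 0, 0, 0],
  ],
  claw=0,
  grip_force=90,
)

```text
t: 10.1
tool_pos: [435.5, -342.7, 11.0]
tool_rot: [0.053, 1.57, -0.054]
wrist_force: [-0.8, 1.7, 5.6]
finger_gap: 0.251
```

send_rows(
  commands=[
    [0, 0, 0, 0, 0, 0],
    [0, 0, 0, 0, 0, 0],
    [0.0035, 0, 0, 0, 0, 0],
    [0, 0, 0, 0, 0, 0],
  ],
  claw=0.035,
)

```text
t: 10.5
tool_pos: [435.0, -342.1, 6.0]
tool_rot: [0.054, 1.571, -0.053]
wrist_force: [-0.2, -0.8, 0.6]
finger_gap: 0.409
```

send_rows(
  commands=[
    [0, 0, 0, 0, 0, 0],
    [0, 0, 0, 0, 0, 0],
    [0, 0, 0, 0, 0, 0],
    [0, 0, 0, 0, 0, 0],
    [0, 0, 0, 0, 0, 0],
  ],
  claw=0,
  grip_force=90,
)

```text
t: 11.0
tool_pos: [435.3, -342.4, 6.7]
tool_rot: [0.054, 1.57, -0.053]
wrist_force: [-0.4, 0.6, 0.5]
finger_gap: 0.257
```

Run:
```python
from h import *
s=r.observe();print(s['wrist_force'],s['ft_torque']); np.save('grasp_pose.npy',pose())
A=pose(); p,d=r.capture('wrist'); save('w7',p); np.savez('w7.npz',p=p,d=d,A=A);print(A[:3,3],np.degrees(np.arctan2(A[1,1],A[0,1])))
```

```text
[-0.43355963  0.58260704  0.46262066] [ 0.13144495  0.05046928 -0.03802467]
[ 435.25275887 -342.42119699    6.73411068] 86.09659057766027
```

View pics/w7.png

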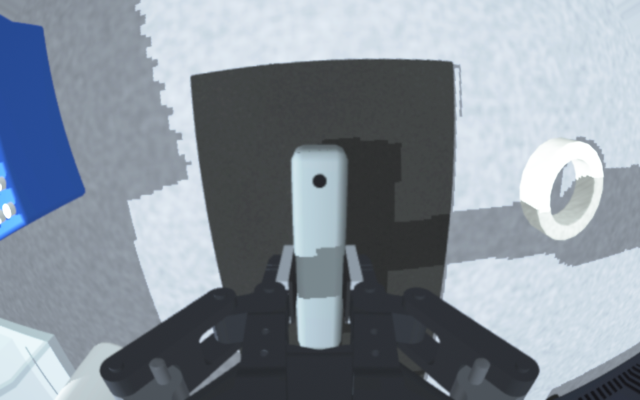

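Run:
```python
from h import *
z=np.load('w7.npz');p,d,A=z['p'],z['d'],z['A']
for u,v,h in [(320,147,25),(320,181,25),(320,345,25),(293,200,25),(347,200,25),(294,160,25),(347,160,25)]:
    w=onz('wrist',u,v,h,A); print(w.round(1),(np.linalg.inv(A)@np.append(w,1))[:3].round(1))
z5=np.load('w5.npz');A5=z5['A']
for u,v,h in [(310,289.5,8),(321.5,103,25)]:
    w=onz('wrist',u,v,h,A5); print(w.round(1),(np.linalg.inv(A)@np.append(w,1))[:3].round(1))
```

```text
[ 373.7 -336.7   25. ] [-18.3   1.5 -61.8]
[ 387.9 -337.6   25. ] [-18.3   1.5 -47.6]
[ 478.9 -343.8   25. ] [-18.3   1.6  43.7]
[ 395.4 -349.7   25. ] [-18.3  -9.9 -39.3]
[ 397.  -326.8   25. ] [-18.3  13.  -39.3]
[ 378.3 -347.7   25. ] [-18.3  -9.1 -56.5]
[ 379.7 -326.    25. ] [-18.3  12.6 -56.5]
[ 615.7 -351.9    8. ] [ -1.3   2.9 180.7]
[ 374.2 -336.    25. ] [-18.3   2.2 -61.4]
```

send_rows(
  commands=[
    [-0.01, 0, 0, 0, 0, 0],
    [-0.02, 0, 0, 0, 0, 0],
    [-0.03, 0, 0, 0, 0, 0],
    [-0.035, 0, 0, 0, 0, 0],
    [-0.035, 0, 0, 0, 0, 0],
    [-0.03, 0.01, 0, -1, 0, 0],
    [0, 0.02, 0, -1.5, 0, 0],
    [0, 0.03, 0, -1.5, 0, 0],
    [0, 0.035, 0, -1.5, 0, 0],
    [0, 0.035, 0, 0, 0, 0],
  ],
)

```text
t: 12.05
tool_pos: [436.5, -211.4, 167.2]
tool_rot: [-0.022, 1.57, 0.022]
wrist_force: [0.8, 0.8, -2.0]
finger_gap: 0.255
```

```bash
cat >> h.py <<'E'
O=np.array([656.6,23.5,0]);YAW=1.65
TZ,TX=179.0,3.7
def barpose(xc,zs,th,dy=0):
    """xc: tip x in case frame, zs: underside height above sill axis x=-22, th: tip-down deg"""
    T=tgt(0,0,0,90+YAW,th); Ry=R.from_euler('z',YAW,degrees=True).as_matrix()
    tip=O+Ry@np.array([xc,dy,zs-(xc+22)*np.tan(np.radians(th))])
    T[:3,3]=tip-TZ*T[:3,2]-TX*T[:3,0]; return T
E
python3 - <<'E'
from h import *
print(r.observe()['wrist_force'])
delta(barpose(-8,160,0)); delta(barpose(-8,90,5)); print(barpose(-8,90,5).round(3))
E
```

```text
[ 0.76956297  0.78739622 -2.01452657]
now [ 436.5 -211.4  167.2] yaxis deg 91.61 xaxis [ 0.  0. -1.]
shift tool mm [  3.5 228.5  39.7] turn deg [-0.04  0.01 -0.  ]
now [ 436.5 -211.4  167.2] yaxis deg 91.61 xaxis [ 0.  0. -1.]
shift tool mm [ 59.2 228.5  40.6] turn deg [-0.04  5.01 -0.  ]
[[-8.70000e-02 -2.90000e-02  9.96000e-01  4.70681e+02]
 [-3.00000e-03  1.00000e+00  2.90000e-02  1.81440e+01]
 [-9.96000e-01  0.00000e+00 -8.70000e-02  1.08062e+02]
 [ 0.00000e+00  0.00000e+00  0.00000e+00  1.00000e+00]]
```

send_rows(
  commands=[
    [0, 0.035, 0, 0, 0, 0],
    [0, 0.035, 0, 0, 0, 0],
    [0, 0.035, 0.005, 0, 0, 0],
    [0, 0.035, 0.01, 0, 0, 0],
    [0, 0.035, 0.01, 0, 0, 0],
    [0, 0.03, 0.01, 0, 0, 0],
    [0, 0.0235, 0, 0, 2.5, 0],
    [0, 0, 0, 0, 2.5, 0],
    [0, 0, 0, 0, 0, 0],
    [0, 0, 0, 0, 0, 0],
  ],
)

```text
t: 13.05
tool_pos: [465.4, 16.7, 166.9]
tool_rot: [-0.023, 1.657, 0.021]
wrist_force: [0.3, -0.3, -2.6]
finger_gap: 0.262
```

Run:
```python
from h import *
delta(barpose(-8,90,5))
A=pose(); p,d=r.capture('wrist'); save('w8',p); np.savez('w8.npz',p=p,d=d,A=A)
p,d=r.capture('top'); save('t8',cv2.resize(p[110:240,270:360],None,fx=5,fy=4.5)); np.savez('t8.npz',p=p,d=d)
p,d=r.capture('side'); save('s8',cv2.resize(p[120:260,180:340],None,fx=5,fy=4)); np.savez('s8.npz',p=p,d=d)
```

```text
now [465.4  16.7 166.9] yaxis deg 91.6 xaxis [-0.087 -0.002 -0.996]
shift tool mm [58.1  1.2 10.4] turn deg [-0.05  0.03 -0.02]
```

View pics/t8.png

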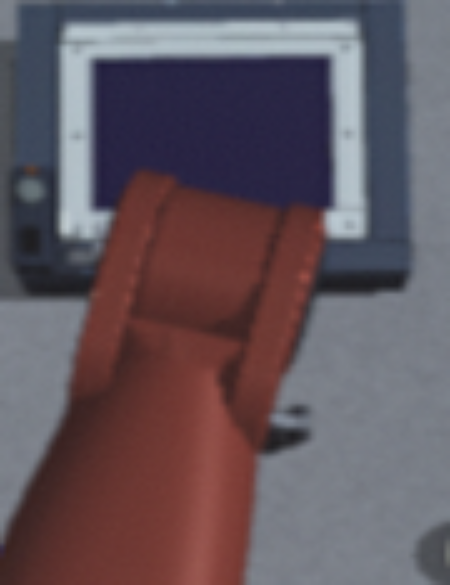

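View pics/s8.png

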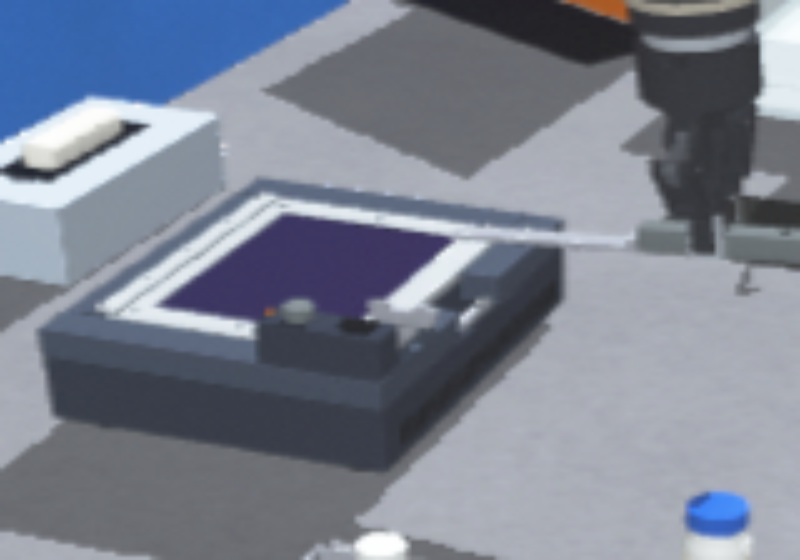

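View pics/w8.png

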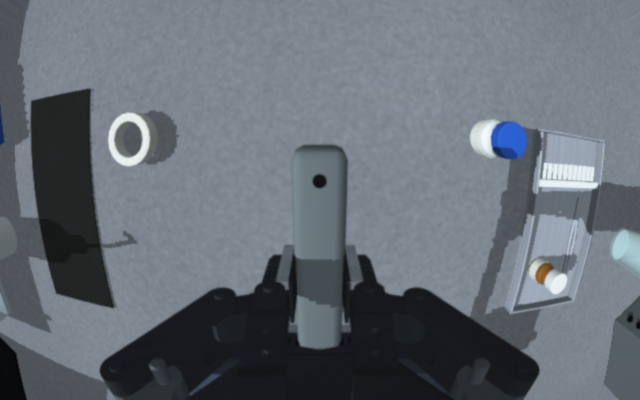

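The wrist view shows the bar unmoved in the jaws. The side view shows the blade tip above the front bezel, the wings along x and the filter flush. Now descend to just above the notch.

send_rows(
  commands=[
    [0.025, 0.001, 0.004, 0, 0, 0],
    [0.025, 0, 0.006, 0, 0, 0],
    [0.008, 0, 0, 0, 0, 0],
    [0, 0, 0, 0, 0, 0],
    [0, 0, 0, 0, 0, 0],
  ],
)

```text
t: 13.7
tool_pos: [470.4, 17.7, 109.3]
tool_rot: [-0.023, 1.657, 0.021]
wrist_force: [-0.4, -0.3, -3.0]
finger_gap: 0.257
```

Run:
```python
from h import *
print(r.observe()['wrist_force'],r.observe()['ft_torque'])
delta(barpose(-8,82,5))
p,d=r.capture('side'); save('s9',cv2.resize(p[150:230,240:320],None,fx=8,fy=7.5,interpolation=cv2.INTER_CUBIC)); np.savez('s9.npz',p=p,d=d)
```

```text
[-0.36275766 -0.26930695 -2.98092998] [ 0.01474097 -0.00528749 -0.03571675]
now [470.4  17.7 109.3] yaxis deg 91.57 xaxis [-0.086 -0.003 -0.996]
shift tool mm [9.2 0.4 1. ] turn deg [-0.08  0.07  0.01]
```

View pics/s9.png

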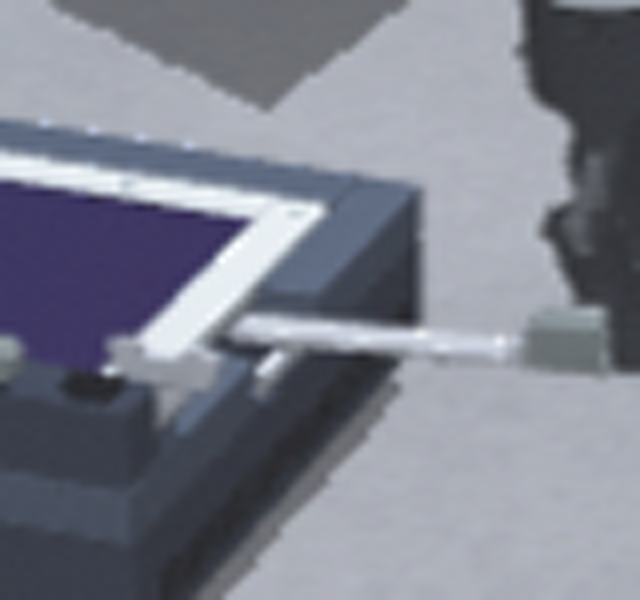

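The tip sits in the notch region above the sill, just in front of the frame edge. I'll lower until the blade touches the sill.

send_rows(
  commands=[
    [0.004, 0, 0, 0, 0, 0],
    [0.004, 0, 0, 0, 0, 0],
    [0.002, 0, 0, 0, 0, 0],
    [0, 0, 0, 0, 0, 0],
  ],
)

```text
t: 14.15
tool_pos: [469.1, 18.0, 97.8]
tool_rot: [-0.023, 1.658, 0.021]
wrist_force: [-0.6, -0.6, -2.7]
finger_gap: 0.257
```

send_rows(
  commands=[
    [0.001, 0, 0, 0, 0, 0],
    [0, 0, 0, 0, 0, 0],
  ],
)

```text
t: 14.35
tool_pos: [469.2, 18.0, 97.1]
tool_rot: [-0.023, 1.658, 0.021]
wrist_force: [-0.4, -0.3, -1.4]
finger_gap: 0.257
```

send_rows(
  commands=[
    [0.001, 0, 0, 0, 0, 0],
    [0, 0, 0, 0, 0, 0],
  ],
)

```text
t: 14.55
tool_pos: [469.3, 17.9, 96.2]
tool_rot: [-0.023, 1.658, 0.021]
wrist_force: [-0.2, 0.2, -1.7]
finger_gap: 0.26
```

send_rows(
  commands=[
    [0.001, 0, 0, 0, 0, 0],
    [0, 0, 0, 0, 0, 0],
  ],
)

```text
t: 14.75
tool_pos: [469.2, 17.9, 95.3]
tool_rot: [-0.023, 1.658, 0.021]
wrist_force: [0.4, 0.1, -0.6]
finger_gap: 0.254
```

Run:
```python
from h import *
print(r.observe()['wrist_force'],r.observe()['ft_torque'])
for z in (81,79,78,77): delta(barpose(-8,z,5))
```

```text
[ 0.37207856  0.11087276 -0.64984292] [ 0.0205478  -0.23592371  0.03871128]
now [469.2  17.9  95.3] yaxis deg 91.6 xaxis [-0.087 -0.002 -0.996]
shift tool mm [-3.9  0.2  1.2] turn deg [-0.05  0.02 -0.01]
now [469.2  17.9  95.3] yaxis deg 91.6 xaxis [-0.087 -0.002 -0.996]
shift tool mm [-1.9  0.2  1.3] turn deg [-0.05  0.02 -0.01]
now [469.2  17.9  95.3] yaxis deg 91.6 xaxis [-0.087 -0.002 -0.996]
shift tool mm [-0.9  0.2  1.4] turn deg [-0.05  0.02 -0.01]
now [469.2  17.9  95.3] yaxis deg 91.6 xaxis [-0.087 -0.002 -0.996]
shift tool mm [0.1 0.2 1.5] turn deg [-0.05  0.02 -0.01]
```

send_rows(
  commands=[
    [0.001, 0, 0, 0, 0, 0],
    [0, 0, 0, 0, 0, 0],
  ],
)

```text
t: 14.95
tool_pos: [469.2, 17.9, 94.4]
tool_rot: [-0.023, 1.657, 0.021]
wrist_force: [-0.3, -0.8, 0.2]
finger_gap: 0.257
```

send_rows(
  commands=[
    [0.001, 0, 0, 0, 0, 0],
    [0, 0, 0, 0, 0, 0],
  ],
)

```text
t: 15.15
tool_pos: [469.1, 17.9, 93.4]
tool_rot: [-0.023, 1.657, 0.021]
wrist_force: [-1.5, 0.3, 1.9]
finger_gap: 0.26
```

Run:
```python
from h import *
print(r.observe()['wrist_force'],r.observe()['ft_torque'])
p,d=r.capture('side'); save('s10',cv2.resize(p[150:230,240:320],None,fx=8,fy=7.5,interpolation=cv2.INTER_CUBIC)); np.savez('s10.npz',p=p,d=d)
```

```text
[-1.49733769  0.33463446  1.87140315] [-0.00998333 -0.42607494  0.03289157]
```

View pics/s10.png

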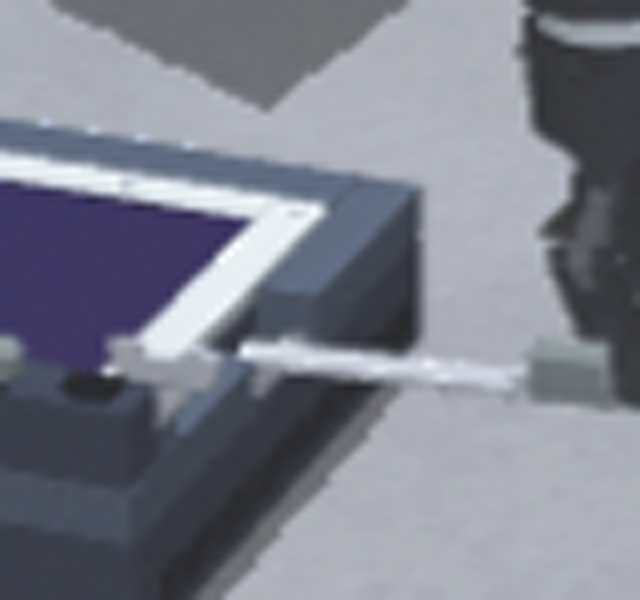

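send_rows(
  commands=[
    [-0.0025, 0, 0, 0, 0, 0],
    [0, 0, 0, 0, 0, 0],
  ],
)

```text
t: 15.4
tool_pos: [469.2, 17.9, 95.8]
tool_rot: [-0.023, 1.658, 0.021]
wrist_force: [0.7, -0.5, -2.1]
finger_gap: 0.255
```

send_rows(
  commands=[
    [-0.0018, 0, 0, 0, 0, 0],
    [0, 0, 0, 0, 0, 0],
  ],
)

```text
t: 15.6
tool_pos: [469.0, 18.0, 97.4]
tool_rot: [-0.023, 1.659, 0.021]
wrist_force: [1.5, 0.2, -1.8]
finger_gap: 0.258
```

Run:
```python
from h import *
print(r.observe()['wrist_force'],r.observe()['ft_torque'])
delta(barpose(18,80,5))
p,d=r.capture('side'); save('s11',cv2.resize(p[150:230,240:320],None,fx=8,fy=7.5,interpolation=cv2.INTER_CUBIC)); np.savez('s11.npz',p=p,d=d)
```

```text
[ 1.53527705  0.24500881 -1.78458816] [ 0.05283512 -0.03047485 -0.00572267]
now [469.   18.   97.4] yaxis deg 91.6 xaxis [-0.088 -0.002 -0.996]
shift tool mm [-0.9  0.1 27.7] turn deg [-0.05 -0.03 -0.01]
```

View pics/s11.png

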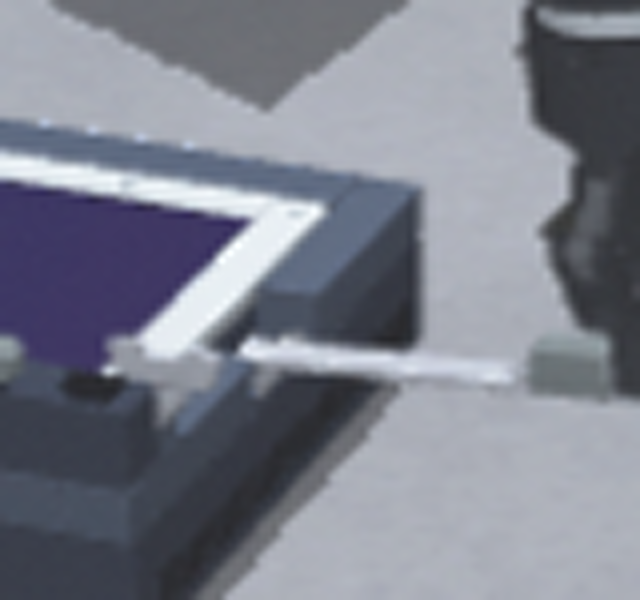

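Force and moment are back near the free values, so the blade is just clear of the sill. Slide it in under the frame.

send_rows(
  commands=[
    [0, 0, 0.005, 0, 0, 0],
    [0, 0, 0.006, 0, 0, 0],
    [0, 0, 0, 0, 0, 0],
  ],
)

```text
t: 15.95
tool_pos: [480.9, 18.2, 96.3]
tool_rot: [-0.023, 1.658, 0.021]
wrist_force: [0.3, 0.3, -1.7]
finger_gap: 0.261
```

send_rows(
  commands=[
    [0, 0, 0.005, 0, 0, 0],
    [0, 0, 0.006, 0, 0, 0],
    [0, 0, 0.005, 0, 0, 0],
    [0, 0, 0, 0, 0, 0],
  ],
)

```text
t: 16.35
tool_pos: [496.8, 18.7, 95.0]
tool_rot: [-0.023, 1.658, 0.021]
wrist_force: [0.5, -0.3, -3.1]
finger_gap: 0.26
```

Run:
```python
from h import *
print(r.observe()['wrist_force'],r.observe()['ft_torque'])
delta(barpose(18,80,5))
p,d=r.capture('side'); save('s12',cv2.resize(p[150:230,240:320],None,fx=8,fy=7.5,interpolation=cv2.INTER_CUBIC)); np.savez('s12.npz',p=p,d=d)
```

```text
[ 0.46439271 -0.29901063 -3.08018666] [ 0.01322319 -0.03240051 -0.00021052]
now [496.8  18.7  95. ] yaxis deg 91.6 xaxis [-0.087 -0.002 -0.996]
shift tool mm [-0.8  0.2 -0.2] turn deg [-0.05  0.01 -0.01]
```

View pics/s12.png

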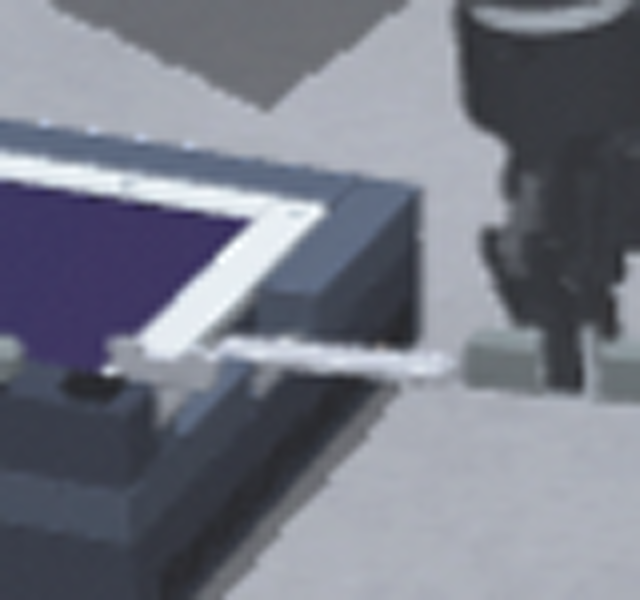

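send_rows(
  commands=[
    [0.0061, 0, -0.0003, 0, -2.5, 0],
    [0.0061, 0, -0.0003, 0, -2.5, 0],
    [0.0061, 0, -0.0003, 0, -2.5, 0],
    [0, 0, 0, 0, 0, 0],
  ],
)

```text
t: 16.8
tool_pos: [493.1, 19.0, 76.1]
tool_rot: [-0.021, 1.528, 0.023]
wrist_force: [-0.4, 0.2, -1.8]
finger_gap: 0.257
```

send_rows(
  commands=[
    [0.0061, 0, -0.0003, 0, -2.5, 0],
    [0.0061, 0, -0.0003, 0, -2.5, 0],
    [0, 0, 0, 0, 0, 0],
  ],
)

```text
t: 17.1
tool_pos: [494.5, 18.6, 64.9]
tool_rot: [-0.02, 1.439, 0.022]
wrist_force: [0.3, 0.0, -0.6]
finger_gap: 0.259
```

Run:
```python
from h import *
s=r.observe();print(s['wrist_force'],s['ft_torque'],s['finger_gap'])
p,d=r.capture('side'); save('s13',cv2.resize(p[150:230,240:320],None,fx=8,fy=7.5,interpolation=cv2.INTER_CUBIC)); np.savez('s13.npz',p=p,d=d)
```

```text
[ 0.27795649  0.03150618 -0.58442089] [ 0.00986614  0.59791912 -0.03219543] 0.2586181890171759
```

View pics/s13.png

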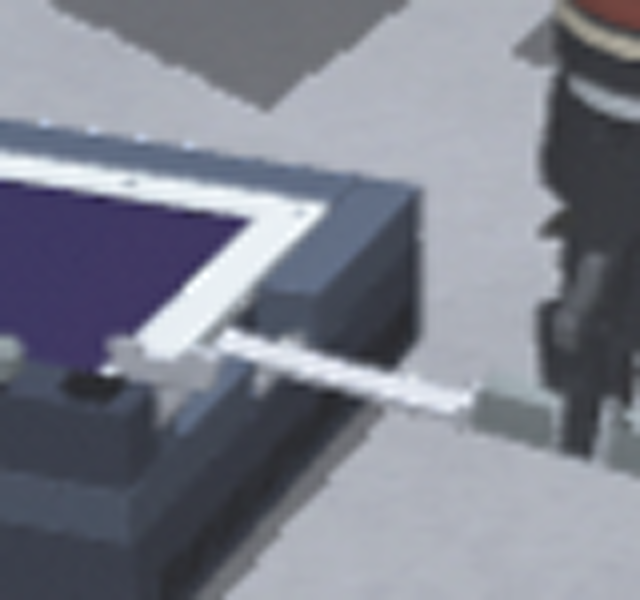

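send_rows(
  commands=[
    [0.0061, 0, -0.0003, 0, -2.5, 0],
    [0.0061, 0, -0.0003, 0, -2.5, 0],
    [0, 0, 0, 0, 0, 0],
  ],
)

```text
t: 17.45
tool_pos: [495.5, 18.7, 52.6]
tool_rot: [-0.019, 1.353, 0.023]
wrist_force: [-1.1, 0.2, -0.5]
finger_gap: 0.258
```

Run:
```python
from h import *
s=r.observe();print(s['wrist_force'],s['ft_torque'],s['finger_gap'])
p,d=r.capture('side'); save('s14',cv2.resize(p[150:230,240:320],None,fx=8,fy=7.5,interpolation=cv2.INTER_CUBIC)); np.savez('s14.npz',p=p,d=d)
def fr(d):
    P=cloud('side',d); C=(P-O)@R.from_euler('z',YAW,degrees=True).as_matrix()
    for a,b in ((-110,-60),(-60,-30),(-30,30)):
        m=(C[...,1]>a)&(C[...,1]<b)&(C[...,0]>3)&(C[...,0]<22)&(C[...,2]>80)&(C[...,2]<125); print(m.sum(),np.median(C[...,2][m]).round(1),end=' | ')
    print()
for f in ('s8','s12','s13','s14'): fr(np.load(f+'.npz')['d'])
```

```text
[-1.11274761  0.24774672 -0.52314813] [-0.03739317  1.08362241 -0.10139905] 0.25772471096451516
21 95.5 | 24 94.4 | 49 94.9 | 
41 94.6 | 25 95.0 | 48 95.3 | 
36 96.1 | 23 95.2 | 49 95.6 | 
37 98.4 | 21 98.7 | 53 98.9 |
```

View pics/s14.png

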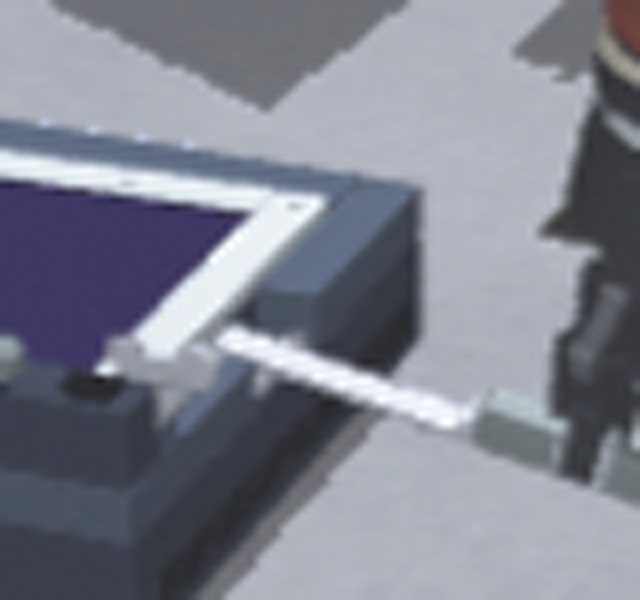

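The frame has started to rise, about 4 mm so far. Continuing.

send_rows(
  commands=[
    [0.0061, 0, -0.0003, 0, -2.5, 0],
    [0.0061, 0, -0.0003, 0, -2.5, 0],
    [0.0048, 0, -0.0003, 0, -2, 0],
    [0, 0, 0, 0, 0, 0],
  ],
)

```text
t: 17.9
tool_pos: [499.0, 18.8, 36.0]
tool_rot: [-0.017, 1.232, 0.024]
wrist_force: [-0.3, -0.0, -2.4]
finger_gap: 0.255
```

```bash
cat >> h.py <<'E'
def fr(d,quiet=False):
    P=cloud('side',d); C=(P-O)@R.from_euler('z',YAW,degrees=True).as_matrix(); o=[]
    for a,b in ((-110,-60),(-60,-30),(-30,30)):
        m=(C[...,1]>a)&(C[...,1]<b)&(C[...,0]>0)&(C[...,0]<22)&(C[...,2]>80)&(C[...,2]<125); o.append((m.sum(),np.median(C[...,0][m]).round(1),np.median(C[...,2][m]).round(1)))
    print(o)
E
python3 - <<'E'
from h import *
s=r.observe();print(s['wrist_force'],s['ft_torque'],s['finger_gap'])
p,d=r.capture('side'); save('s15',cv2.resize(p[150:230,240:320],None,fx=8,fy=7.5,interpolation=cv2.INTER_CUBIC)); np.savez('s15.npz',p=p,d=d)
for f in ('s8','s12','s14','s15'): fr(np.load(f+'.npz')['d'])
E
```

```text
[-0.3095781  -0.04742005 -2.37814382] [-2.83761398e-04  1.10401187e+00 -6.31291091e-02] 0.2545408973856689
[(np.int64(27), np.float64(10.9), np.float64(95.3)), (np.int64(31), np.float64(9.0), np.float64(94.3)), (np.int64(71), np.float64(8.8), np.float64(94.5))]
[(np.int64(47), np.float64(10.6), np.float64(94.5)), (np.int64(32), np.float64(10.1), np.float64(94.8)), (np.int64(69), np.float64(7.4), np.float64(94.6))]
[(np.int64(44), np.float64(10.3), np.float64(98.0)), (np.int64(30), np.float64(7.8), np.float64(98.3)), (np.int64(71), np.float64(9.3), np.float64(98.7))]
[(np.int64(46), np.float64(8.4), np.float64(102.3)), (np.int64(30), np.float64(9.5), np.float64(102.6)), (np.int64(72), np.float64(7.5), np.float64(102.3))]
```

View pics/s15.png

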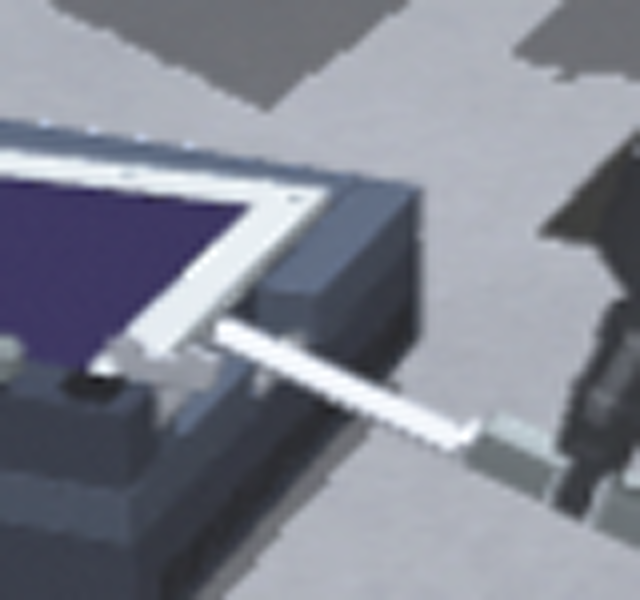

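The frame is up about 8 mm, but more tilt would bring the bar's rear end close to the bench. I'll ease off, push the blade 8 mm deeper (the curb is at 34) and lever again.

send_rows(
  commands=[
    [-0.0097, 0, 0.0009, 0, 4, 0],
    [0, 0, 0.004, 0, 0, 0],
    [0, 0, 0.004, 0, 0, 0],
    [0.0034, 0, -0.0002, 0, -1.5, 0],
    [0, 0, 0, 0, 0, 0],
  ],
)

```text
t: 18.45
tool_pos: [504.6, 19.2, 43.1]
tool_rot: [-0.017, 1.276, 0.024]
wrist_force: [-6.9, 0.2, 0.8]
finger_gap: 0.258
```

Run:
```python
from h import *
s=r.observe();print(s['wrist_force'],s['ft_torque'],s['finger_gap'],s['tool_pos'])
p,d=r.capture('side'); np.savez('s16.npz',p=p,d=d)
for f in ('s12','s15','s16'): fr(np.load(f+'.npz')['d'])
```

```text
[-6.94823579  0.21482353  0.83378832] [-0.02341709  2.00460032 -0.12181037] 0.2578861436840473 [504.55439337  19.22918896  43.12527519]
[(np.int64(47), np.float64(10.6), np.float64(94.5)), (np.int64(32), np.float64(10.1), np.float64(94.8)), (np.int64(69), np.float64(7.4), np.float64(94.6))]
[(np.int64(46), np.float64(8.4), np.float64(102.3)), (np.int64(30), np.float64(9.5), np.float64(102.6)), (np.int64(72), np.float64(7.5), np.float64(102.3))]
[(np.int64(45), np.float64(9.6), np.float64(103.1)), (np.int64(33), np.float64(8.1), np.float64(103.0)), (np.int64(76), np.float64(8.3), np.float64(102.6))]
```

send_rows(
  commands=[
    [0.0046, 0, -0.0003, 0, -2, 0],
    [0, 0, 0, 0, 0, 0],
  ],
)

```text
t: 18.7
tool_pos: [505.7, 19.2, 38.7]
tool_rot: [-0.017, 1.24, 0.024]
wrist_force: [-5.9, -0.5, -0.6]
finger_gap: 0.26
```

Run:
```python
from h import *
s=r.observe();print(s['wrist_force'],s['ft_torque'],s['finger_gap'],s['tool_pos'])
p,d=r.capture('side'); np.savez('s17.npz',p=p,d=d); save('s17',cv2.resize(p[150:230,240:320],None,fx=8,fy=7.5,interpolation=cv2.INTER_CUBIC))
for f in ('s12','s16','s17'): fr(np.load(f+'.npz')['d'])
```

```text
[-5.87905837 -0.4899961  -0.56798068] [-0.05486179  1.88300834 -0.06517716] 0.26041166621007483 [505.69223381  19.19899694  38.7150391 ]
[(np.int64(47), np.float64(10.6), np.float64(94.5)), (np.int64(32), np.float64(10.1), np.float64(94.8)), (np.int64(69), np.float64(7.4), np.float64(94.6))]
[(np.int64(45), np.float64(9.6), np.float64(103.1)), (np.int64(33), np.float64(8.1), np.float64(103.0)), (np.int64(76), np.float64(8.3), np.float64(102.6))]
[(np.int64(55), np.float64(6.9), np.float64(104.6)), (np.int64(36), np.float64(9.8), np.float64(104.5)), (np.int64(72), np.float64(5.8), np.float64(104.3))]
```

View pics/s17.png

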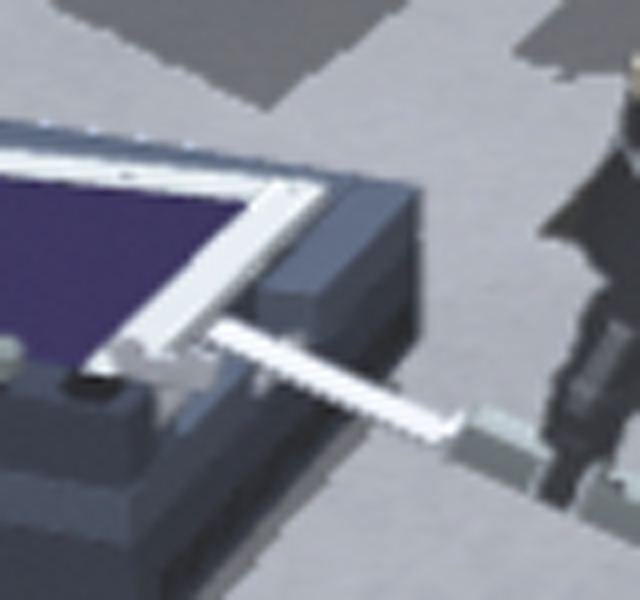

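The frame is raised about 10 mm (94.6 → 104.5 at x≈7). Now I'll lower the blade off it, clear the sill slightly and withdraw along the bar.

send_rows(
  commands=[
    [-0.008, 0, 0.0008, 0, 3.5, 0],
    [-0.008, 0, 0.0008, 0, 3.5, 0],
    [-0.008, 0, 0.0008, 0, 3.5, 0],
    [-0.008, 0, 0.0008, 0, 3.5, 0],
    [-0.002, 0, 0, 0, 0, 0],
    [0, 0, 0, 0, 0, 0],
  ],
)

```text
t: 19.35
tool_pos: [502.5, 19.0, 73.5]
tool_rot: [-0.021, 1.482, 0.023]
wrist_force: [-1.2, -0.7, -2.2]
finger_gap: 0.259
```

Run:
```python
from h import *
s=r.observe();print(s['wrist_force'],s['ft_torque'],s['finger_gap'],s['tool_pos'])
p,d=r.capture('side'); np.savez('s18.npz',p=p,d=d); save('s18',cv2.resize(p[150:230,240:320],None,fx=8,fy=7.5,interpolation=cv2.INTER_CUBIC))
for f in ('s12','s17','s18'): fr(np.load(f+'.npz')['d'])
```

```text
[-1.16848928 -0.7295776  -2.24562472] [-0.0259462   0.19835909  0.02386329] 0.2594406528746271 [502.5291197   18.95044731  73.45004486]
[(np.int64(47), np.float64(10.6), np.float64(94.5)), (np.int64(32), np.float64(10.1), np.float64(94.8)), (np.int64(69), np.float64(7.4), np.float64(94.6))]
[(np.int64(55), np.float64(6.9), np.float64(104.6)), (np.int64(36), np.float64(9.8), np.float64(104.5)), (np.int64(72), np.float64(5.8), np.float64(104.3))]
[(np.int64(48), np.float64(7.6), np.float64(104.6)), (np.int64(35), np.float64(7.3), np.float64(104.1)), (np.int64(75), np.float64(5.6), np.float64(104.2))]
```

View pics/s18.png

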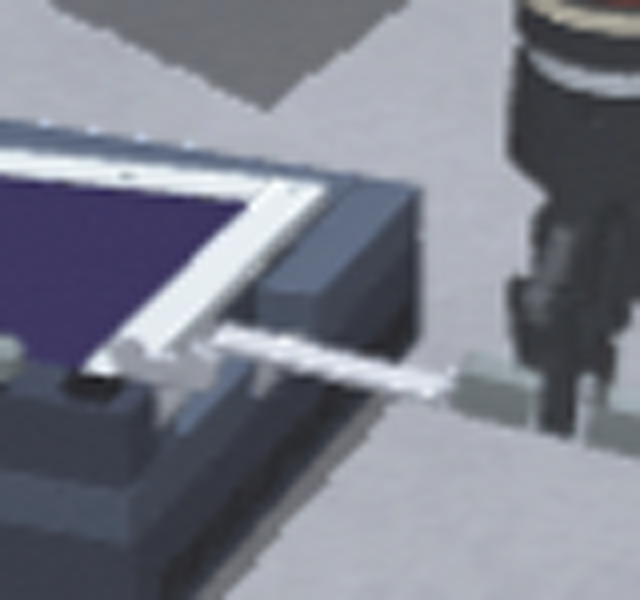

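send_rows(
  commands=[
    [0, 0, -0.005, 0, 0, 0],
    [0, 0, -0.008, 0, 0, 0],
    [0, 0, -0.01, 0, 0, 0],
    [0, 0, -0.01, 0, 0, 0],
  ],
)

```text
t: 19.8
tool_pos: [467.8, 18.1, 70.2]
tool_rot: [-0.021, 1.483, 0.023]
wrist_force: [0.2, 0.1, -2.2]
finger_gap: 0.259
```

send_rows(
  commands=[
    [0, 0, -0.02, 0, 0, 0],
    [0, 0, -0.025, 0, 0, 0],
    [0, 0, -0.01, 0, 0, 0],
    [-0.03, 0, 0, 0, 2.5, 0],
    [-0.04, 0, 0, 0, 2.5, 0],
    [-0.03, 0, 0, 0, 0, 0],
    [0, 0, 0, 0, 0, 0],
    [0, 0, 0, 0, 0, 0],
  ],
)

```text
t: 20.6
tool_pos: [409.6, 16.3, 165.5]
tool_rot: [-0.022, 1.569, 0.022]
wrist_force: [0.6, -0.6, -3.3]
finger_gap: 0.257
```

Run:
```python
from h import *
s=r.observe();print(s['wrist_force'],s['ft_torque'],s['finger_gap'],s['tool_pos'])
A=pose();print(A.round(3))
p,d=r.capture('side'); np.savez('s19.npz',p=p,d=d); save('s19',cv2.resize(p[100:260,180:380],None,fx=4,fy=3.7,interpolation=cv2.INTER_CUBIC))
for f in ('s12','s17','s19'): fr(np.load(f+'.npz')['d'])
p,d=r.capture('wrist'); np.savez('w19.npz',p=p,d=d,A=A); save('w19',p)
```

```text
[ 0.60091152 -0.5973411  -3.33833603] [ 0.00583127  0.11491215 -0.09358305] 0.25689570068870404 [409.64764513  16.27869036 165.45796186]
[[ 1.00000e-03 -2.80000e-02  1.00000e+00  4.09648e+02]
 [-0.00000e+00  1.00000e+00  2.80000e-02  1.62790e+01]
 [-1.00000e+00 -0.00000e+00  1.00000e-03  1.65458e+02]
 [ 0.00000e+00  0.00000e+00  0.00000e+00  1.00000e+00]]
[(np.int64(47), np.float64(10.6), np.float64(94.5)), (np.int64(32), np.float64(10.1), np.float64(94.8)), (np.int64(69), np.float64(7.4), np.float64(94.6))]
[(np.int64(55), np.float64(6.9), np.float64(104.6)), (np.int64(36), np.float64(9.8), np.float64(104.5)), (np.int64(72), np.float64(5.8), np.float64(104.3))]
[(np.int64(56), np.float64(7.1), np.float64(104.3)), (np.int64(31), np.float64(6.9), np.float64(105.0)), (np.int64(65), np.float64(9.3), np.float64(104.8))]
```

View pics/s19.png

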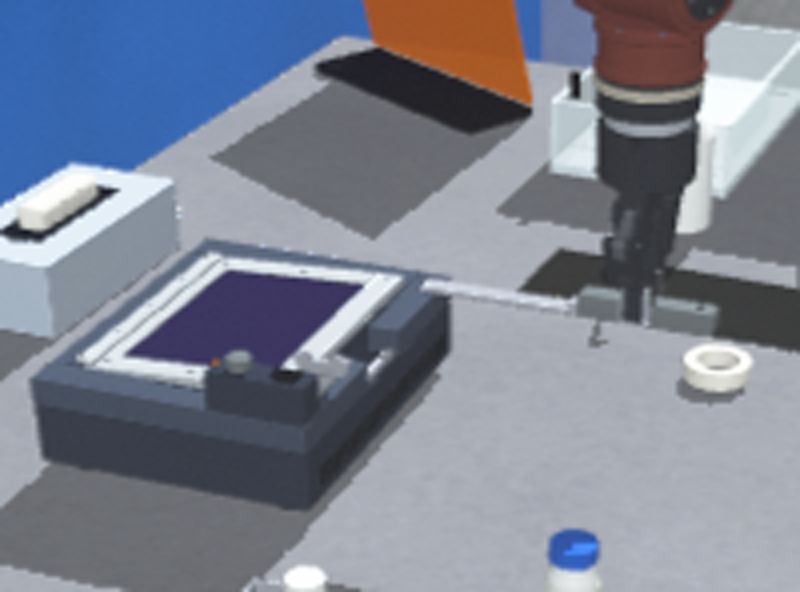

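View pics/w19.png

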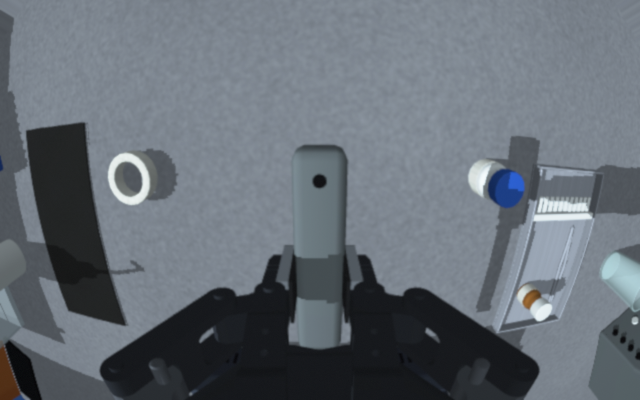

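The bar is unmoved in the jaws and the filter stays raised at 104.7. Check the bar's tilt, then carry it back.

Run:
```python
from h import *
for f in ('w7','w19'):
    z=np.load(f+'.npz');d=z['d'];C=cloud('wrist',d,np.eye(4))
    v=np.arange(155,290); x=np.array([np.median(C[i,308:333,0]) for i in v]); zz=np.array([np.median(C[i,308:333,2]) for i in v])
    k=np.polyfit(zz,x,1); print(f,np.degrees(np.arctan(k[0])),np.polyval(k,0))
G=np.load('grasp_pose.npy'); H=G.copy(); H[2,3]=60; delta(H); delta(G)
```

```text
** On entry to DLASCL parameter number  4 had an illegal value
 ** On entry to DLASCL parameter number  4 had an illegal value
 ** On entry to DLASCL parameter number  4 had an illegal value
 ** On entry to DLASCL parameter number  4 had an illegal value
 ** On entry to DLASCL parameter number  5 had an illegal value
 ** On entry to DLASCL parameter number  4 had an illegal valueTraceback (most recent call last):
  File "<stdin>", line 5, in <module>
    c, resids, rank, s = lstsq(lhs, rhs, rcond)
                         ~~~~~^^^^^^^^^^^^^^^^^
    x, resids, rank, s = _umath_linalg.lstsq(a, b, rcond,
                         ~~~~~~~~~~~~~~~~~~~^^^^^^^^^^^^^
                                             signature=signature)
                                             ^^^^^^^^^^^^^^^^^^^^
    raise LinAlgError("SVD did not converge in Linear Least Squares")
numpy.linalg.LinAlgError: SVD did not converge in Linear Least Squares
```

send_rows(
  commands=[
    [0, -0.015, 0, 0, 0, 0],
    [0, -0.03, 0.003, 1.5, 0, 0],
    [0, -0.037, 0.004, 2, 0, 0],
    [0, -0.037, 0.004, 2, 0, 0],
    [0, -0.037, 0, 0, 0, 0],
    [0, -0.037, 0, 0, 0, 0],
    [0, -0.037, 0, 0, 0, 0],
    [0, -0.037, 0, 0, 0, 0],
    [0, -0.037, 0, 0, 0, 0],
    [0, -0.025, 0, 0, 0, 0],
  ],
)

```text
t: 21.7
tool_pos: [405.4, -313.7, 163.8]
tool_rot: [0.056, 1.571, -0.054]
wrist_force: [0.5, 1.2, -2.6]
finger_gap: 0.261
```

send_rows(
  commands=[
    [0, -0.015, 0, 0, 0, 0],
    [0, 0, 0, 0, 0, 0],
    [0, 0, 0, 0, 0, 0],
  ],
)

```text
t: 22.0
tool_pos: [405.3, -326.1, 164.8]
tool_rot: [0.055, 1.571, -0.052]
wrist_force: [0.3, 1.2, -1.7]
finger_gap: 0.262
```

Run:
```python
from h import *
G=np.load('grasp_pose.npy'); H=G.copy(); H[2,3]=60; delta(H); delta(G)
```

```text
now [ 405.3 -326.1  164.8] yaxis deg 86.1 xaxis [-0.001  0.002 -1.   ]
shift tool mm [104.8 -14.4  31.1] turn deg [ 0.   -0.04 -0.08]
now [ 405.3 -326.1  164.8] yaxis deg 86.1 xaxis [-0.001  0.002 -1.   ]
shift tool mm [158.  -14.5  31.1] turn deg [ 0.   -0.04 -0.08]
```

send_rows(
  commands=[
    [0, -0.0144, 0.02, 0, 0, 0],
    [0.03, 0, 0.011, 0, 0, 0],
    [0.04, 0, 0, 0, 0, 0],
    [0.04, 0, 0, 0, 0, 0],
    [0.03, 0, 0, 0, 0, 0],
    [0.01, 0, 0, 0, 0, 0],
    [0, 0, 0, 0, 0, 0],
    [0, 0, 0, 0, 0, 0],
  ],
)

```text
t: 22.8
tool_pos: [436.4, -344.0, 17.4]
tool_rot: [0.052, 1.569, -0.054]
wrist_force: [0.7, 0.2, -2.0]
finger_gap: 0.258
```

Run:
```python
from h import *
G=np.load('grasp_pose.npy'); delta(G); print(r.observe()['wrist_force'],r.observe()['ft_torque'])
p,d=r.capture('wrist'); save('w20',p)
p,d=r.capture('side'); save('s20',p)
```

```text
now [ 436.4 -344.    17.4] yaxis deg 86.13 xaxis [ 0.001 -0.002 -1.   ]
shift tool mm [10.6  1.5 -1.3] turn deg [0.03 0.09 0.09]
[ 0.6991259   0.23673061 -2.00754332] [0.00559649 0.12589404 0.02235542]
```

View pics/w20.png

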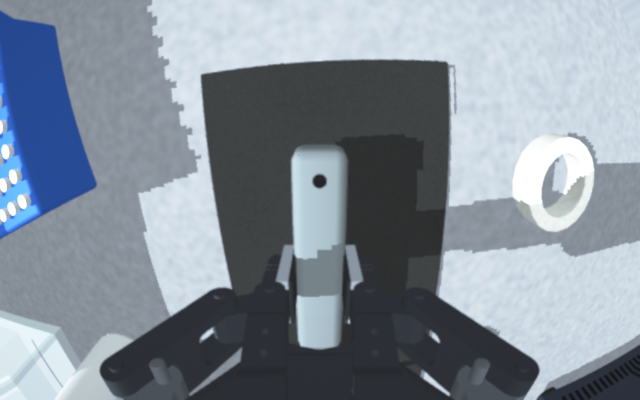

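The bar hovers over the middle of the mat, about 10 mm up. Lowering gently, watching the force.

send_rows(
  commands=[
    [0.005, 0, 0, 0, 0, 0],
    [0.003, 0, 0, 0, 0, 0],
    [0, 0, 0, 0, 0, 0],
  ],
)

```text
t: 23.2
tool_pos: [435.3, -343.5, 7.2]
tool_rot: [0.054, 1.57, -0.053]
wrist_force: [0.0, -0.2, -2.2]
finger_gap: 0.258
```

send_rows(
  commands=[
    [0.0015, 0, 0, 0, 0, 0],
    [0, 0, 0, 0, 0, 0],
  ],
)

```text
t: 23.4
tool_pos: [435.6, -343.8, 6.8]
tool_rot: [0.053, 1.57, -0.054]
wrist_force: [-2.5, 1.7, 4.7]
finger_gap: 0.257
```

send_rows(
  commands=[
    [0.0012, 0, 0, 0, 0, 0],
    [0, 0, 0, 0, 0, 0],
  ],
)

```text
t: 23.6
tool_pos: [435.7, -343.9, 6.7]
tool_rot: [0.053, 1.57, -0.054]
wrist_force: [-7.0, 5.6, 16.2]
finger_gap: 0.259
```

send_rows(
  commands=[
    [-0.0012, 0, 0, 0, 0, 0],
    [0, 0, 0, 0, 0, 0],
  ],
)

```text
t: 23.8
tool_pos: [435.8, -344.0, 6.7]
tool_rot: [0.053, 1.57, -0.054]
wrist_force: [-1.8, 2.6, 6.9]
finger_gap: 0.258
```

send_rows(
  commands=[
    [0, 0, 0, 0, 0, 0],
    [0, 0, 0, 0, 0, 0],
    [0, 0, 0, 0, 0, 0],
    [-0.01, 0, 0, 0, 0, 0],
    [-0.03, 0, 0, 0, 0, 0],
    [-0.045, 0, 0, 0, 0, 0],
    [-0.045, 0, 0, 0, 0, 0],
    [-0.045, 0, 0, 0, 0, 0],
    [-0.02, 0, 0, 0, 0, 0],
    [0, 0, 0, 0, 0, 0],
  ],
  claw=0.045,
)

```text
t: 24.8
tool_pos: [436.7, -345.2, 205.9]
tool_rot: [0.049, 1.566, -0.058]
wrist_force: [-0.5, 0.1, 0.5]
finger_gap: 0.529
```

Run:
```python
from h import *
A=pose(); p,d=r.capture('wrist'); save('w21',p); np.savez('w21.npz',p=p,d=d,A=A)
P=cloud('wrist',d,A)
m=(P[...,2]>20)&(P[...,2]<35)&(abs(P[...,1]+342)<30)&(P[...,0]>350)&(P[...,0]<500)
q=P[m];print('grip top',q.mean(0),cv2.minAreaRect(q[:,:2].astype(np.float32)))
k=np.polyfit(q[:,0],q[:,2],1);print('pitch deg',np.degrees(np.arctan(k[0])))
p,d=r.capture('side'); save('s21',p); fr(d)
p,d=r.capture('top'); save('t21',cv2.resize(p[90:260,200:430],None,fx=3.4,fy=3.4,interpolation=cv2.INTER_CUBIC))
```

```text
grip top [ 426.81912927 -342.02170986   25.14441202] ((429.7278137207031, -342.3420104980469), (24.01011085510254, 108.06182098388672), 86.62733459472656)
pitch deg 0.15050631307422407
[(np.int64(50), np.float64(7.2), np.float64(104.3)), (np.int64(34), np.float64(5.1), np.float64(104.3)), (np.int64(69), np.float64(8.6), np.float64(105.2))]
```

View pics/w21.png

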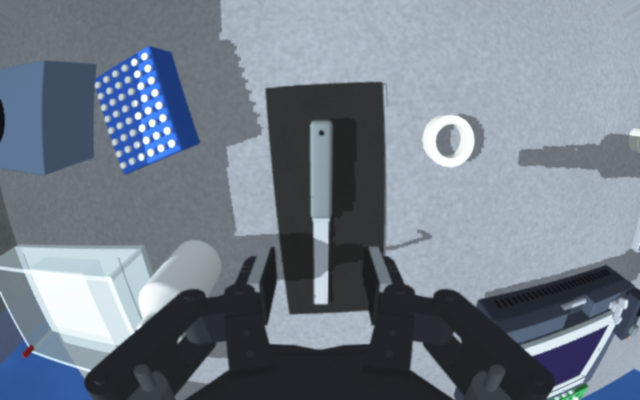

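View pics/t21.png

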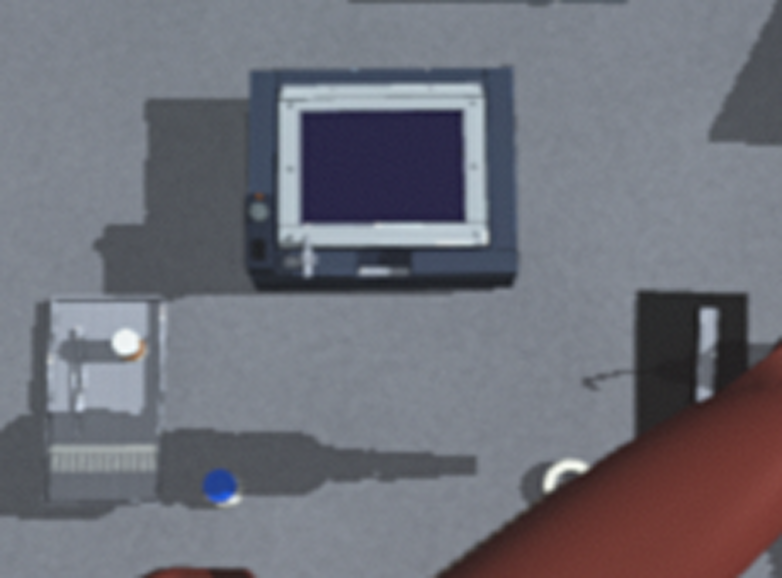

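View pics/s21.png

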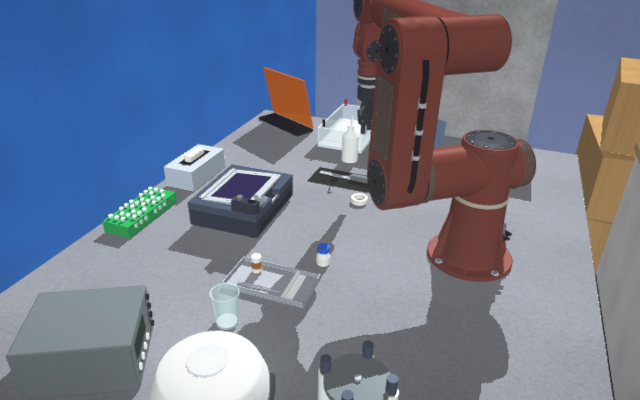

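The bar lies flat on the mat at (320,210) in the wrist view, with pitch 0.15° and its grip top at 25 mm. The filter is still up, the wings lie along x, and the bystanders are undisturbed. Handing in.

```bash
python3 -c "
from h import *
print(r.close_job())"
```

```text
the job is handed in; nothing more can be done
None
```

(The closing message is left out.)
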